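Kit the printed wind turbine parts

ROBOT

A 6-joint arm with a two-finger parallel gripper is mounted at the origin on the work surface. World frame = base frame: x ahead of the robot, y to its left, z up, the work surface at z = 0. Lengths are in m, angles in rad, forces in N, time in s.
With the tool pointing down it reaches from about 0.375 to 0.9 m from the base axis. Payload 3.1 kg.
Tool frame: the origin (TCP) lies between the finger pads; the fingertips stand manip.finger_overhang ahead of it and the grasp point (between the pads) lies 5 mm behind it (manip.finger_overhang is the distance from the TCP to the fingertips, in m); z points along the fingers, y is the line along which they close (so a half turn about z gives the same grasp; the last joint's range is limited). The gripper opens to 85 mm and grips with 20 to 120 N. Pads are 22 mm wide; open, the fingers measure 114 mm over their backs; the gripper's body (76 mm by 85 mm) begins 54 mm behind the grasp point. The pads swing forward as they close: fully open they stand 13 mm farther back than shut.
Start: joints at [1.149, 0.527, 1.433, -0, 1.181, -0.178], TCP at [0.15, 0.607, 0.207] pointing down, gripper open.
Joint ranges: [-3.08, 3.08], [-0.75, 2.2], [0.22, 2.44], [-1.43, 4.57], [0, 2.65], [-2.85, 2.85]. Speed limits (rad/s): [2.79, 2.79, 3.14, 3.14, 3.14, 3.14].

INTERFACE

Orientations are given as a unit quaternion [x, y, z, w].
In Python, from station import manip gives the robot as it stands.
- The arm moves only by the tool drive_tool, never from a script. Its argument "plan" is a list of rows, each a list of 7 numbers: the shift along the tool's x, y, z in m, then the turn, a rotation vector about the tool's x, y, z in degrees, then the opening, from -1 (shut) to 1 (fully open). In form: [[x, y, z, wx, wy, wz, gripper], ...]. A call has 1 to 10 rows; each row shifts and turns the commanded pose from where the row before left it, along the tool's axes as they then stand; what a row does not reach is not made up. A row lasts 1/10 s, in which the tool goes at most 50 mm and 8.59 degrees, less where a joint would pass 70% of its speed; a pose out of reach is approached as far as the arm can. A call is refused whole if a number of a shift passes 0.05 or a number of a turn 8.59, either way. A call with a gripper value outside its range is refused whole. The fingers move at their own pace and stop on an object; "newtons" is the grip in N (left out, the last holds). Time passes only in rows, so rows that do not move let the fingers close. It gives the time, the measured TCP pose, the force, the opening and the grip force at its end, in the units of the state.
- manip.sense(): the state, without advancing time (a new reading comes with each control period).
- manip.snapshot(name): name is "side" or "top"; returns a dict with "image" (384x512x3 uint8, red, green, blue), "z_map" (384x512 float32, m along the optical axis (not along the pixel's ray), 0 where there is no reading), "fov_y" (degrees; the focal length in pixels is half the picture's height over the tangent of half this angle, whatever the lens; pixels are square), "cx", "cy" (the principal point, pixels), "k1" (the pictures are not rectified: a ray, as slopes to the right and down, at radius r is drawn at 1 + k1 r^2 times it, then the intrinsics apply), "extrinsics" (4x4, takes a point from camera to world coordinates). Camera axes: x right, y up, looking along -z (the intrinsics and any distortion apply to the point x, -y, -z); pixel columns grow to the right and rows downward; lengths in m; the calibration is good to about 2 mm. A picture is of the moment at which its call begins.
- manip.sign_off(): hands the job in; it is judged then, once.
The state is a dict: "t": time; "q": joint angles; "qd": joint speeds; "tau": joint torques, N m; "tcp_pos": TCP position; "tool_rot": TCP orientation; "force": force on the tool from outside, world axes, zero at the start; "ft_torque": the same for the moment, N m; "finger_gap": opening from 0.0 (shut) to 1.0 (fully open); "gripper_force": force on a finger pad.
Only numpy, scipy, OpenCV 4.12 (cv2) and the standard library are available. Lean on these libraries where they do the work, as an engineer would, in place of code of your own. Each camera call takes 0.05 s, during which the arm holds its last target. There are 200 camera calls.

TASK

The four white parts of a model wind turbine (nacelle, three-armed hub, square tower foot and blade) lie loose on the dark cutting mat. Put each one, upright as it stands now, into the insert of the kit tray whose cut-out has its outline, the same way round as the cut-out, so that it lies right down on the bottom. Leave the glue stick and the tape roll among the parts standing where they are.

Things in the scene. Friction and masses are not known exactly. Their poses are not given: they have to be found in the camera images.
- nacelle: White printed turbine housing: block 72 (x) x 40 (y) x 42 mm high with a flat tongue 18 long, 20 wide, 8 thick at the bottom of its front (+x), a thin shaft above it. 140 g. Stands on the 2 mm thick mat. Origin: centre of the block's underside, tongue not counted; x to the tongue, z up. Grip its flat sides across y, fingertips about 8 mm above the underside.
- hub: White printed rotor hub: upright barrel 36 mm in diameter, straight up to 36, domed top at 48, with three round blade sockets (3 to 17 mm above the underside) reaching 30 mm from the axis at 0 (+x), 120 and 240 degrees; a third of a turn looks the same. 50 g, on the 2 mm mat. Origin: underside, on the axis; z up. Grip the barrel above the sockets, fingertips 18 to 22 mm above the underside.
- tower_foot: White printed tower foot: square plate 60 x 60 x 8 mm with an upright tube 30 mm in diameter in the middle, 55 high in all, thin gussets on the diagonals up to 22; a quarter turn looks the same. 90 g, on the 2 mm mat. Origin: centre of the underside; x, y along the plate's sides, z up. Grip the tube, fingertips 24 to 30 mm above the underside.
- blade: White printed rotor blade lying flat, 110 mm long, up to 12 thick: round root x = -40 to -20, 36 mm wide with parallel sides 7 high at x = -18 to 18, then tapering to the tip at x = 70. 35 g, on the 2 mm mat. Origin: underside, middle of the wide part (near the centre of mass); x to the tip, z up. Grip across y at the origin, fingertips about 3 mm above the underside.
- insert_nacelle: Nacelle's place: grey insert, one of four in a plywood tray, 90 mm apart along y. Origin: on the cut-out's floor, 14 mm above the bench, where the part's origin belongs; x along the insert (177 x 89 mm), z up. Rim 10 mm above the floor. Cut-out 84 (x) x 54 (y) mm, slot 34 wide on to x = 63 for the tongue (+x). No rim at x = -21 to 21 beside it, for fingers.
- insert_hub: Hub's place: grey insert like the others, with bearings and screws in wells at its ends. Origin: on the cut-out's floor, 14 mm above the bench, where the part's origin belongs; x along the insert (177 x 89 mm), z up. Rim 10 mm above the floor. Cut-out: round, 49 mm across, with three channels 27 wide, 38 long from the centre, at 0 (+x), 120 and 240 degrees.
- insert_foot: Tower foot's place: grey insert like the others, with screws in wells at its ends. Origin: on the cut-out's floor, 14 mm above the bench, where the part's origin belongs; x along the insert (177 x 89 mm), z up. Rim 10 mm above the floor. Cut-out: a square 74 x 74 mm around the origin, its sides along x and y.
- insert_blade: Blade's place: grey insert like the others. Origin: on the cut-out's floor, 14 mm above the bench, where the part's origin belongs; x along the insert (177 x 89 mm), z up. Rim 10 mm above the floor. Cut-out: root channel 26 wide from x = -47 to -27, then 50 wide up to x = 20, then narrowing to 28 at x = 78 for the tip (+x). No rim at x = -20 to 20 beside it, for fingers.
- glue_stick: Upright glue stick with a blue cap, 29 mm in diameter, 92 mm high, 40 g, on the mat among the parts; to be left where it stands. Origin: centre of its underside.
- tape_roll: Amber tape roll lying flat on the mat among the parts, 90 mm outer diameter, 76 mm hole, 25 mm high, 90 g; to be left where it lies. Origin: centre of its underside.
Things that resemble listed ones, but are neither listed nor needed, are in the scene too. What is shaped like the tower_foot but brown or yellow is not meant.

How it is judged:
By the outcome, as a careful person would: the job done as asked, in the order asked, and still so for the second after the job is handed in, with the robot touching nothing.
It also fails if it takes over 109 s, if anything falls off the work surface, if the arm or the gripper's body presses on something with over 40 N, if the wrist force passes 120 N, or if a joint passes its speed limit or range.

## Working session

There is one attempt and no reset: what is moved stays moved. The work goes in short steps, Python scripts to look and compute and a tool call to move; the robot and the scene stay as the last step left them, time stands still between calls to the robot, and variables do not carry over. Pictures are saved under pics/ and viewed, at most 14 in all, crops included, and the job is handed in when it is done.

Besides the shell and the picture viewer there is one more tool, called after "Emit:" by a JSON object that holds its "op" and its "data". drive_tool: Moves the arm, as the interface text tells. Its arguments: {"type":"object","properties":{"plan":{"type":"array"},"newtons":{"type":"number"}},"required":["plan"]}

```bash
mkdir -p pics; ls; cat > h.py <<'E'
import numpy as np, cv2
from station import manip
def snap(n,f):
    s=manip.snapshot(n); np.savez(f'pics/{f}.npz',**s); cv2.imwrite(f'pics/{f}.png',s['image'][:,:,::-1]); return s
def load(f): return dict(np.load(f'pics/{f}.npz'))
def rays(s,px):
    px=np.asarray(px,float).reshape(-1,2); f=192/np.tan(np.radians(float(s['fov_y']))/2)
    K=np.array([[f,0,float(s['cx'])],[0,f,float(s['cy'])],[0,0,1]])
    u=cv2.undistortPoints(px[:,None],K,np.array([float(s['k1']),0,0,0]))[:,0]
    return np.c_[u[:,0],-u[:,1],-np.ones(len(u))]
def pts(s,px,z=None):
    """world points: by depth map, or on the plane of height z"""
    d=rays(s,px); E=s['extrinsics']
    if z is None:
        p=np.asarray(px).reshape(-1,2).round().astype(int); return (d*s['z_map'][p[:,1],p[:,0]][:,None])@E[:3,:3].T+E[:3,3]
    w=d@E[:3,:3].T; return E[:3,3]+w*((z-E[2,3])/w[:,2])[:,None]
def big(f,x0,y0,x1,y1,k,o):
    im=cv2.imread(f'pics/{f}.png')[y0:y1,x0:x1]; cv2.imwrite(f'pics/{o}.png',cv2.resize(im,None,fx=k,fy=k,interpolation=cv2.INTER_CUBIC))
E
python3 - <<'E'
from h import *
for n in('side','top'):
    s=snap(n,n+'0'); print(n,s['fov_y'],s['cx'],s['cy'],s['k1'],s['extrinsics'].round(3).tolist(),(s['z_map']>0).mean())
a=cv2.imread('pics/side0.png');b=cv2.imread('pics/top0.png')
print(manip.sense(),manip.finger_overhang)
E
```

```text
pics
side 48.79912925746717 255.93747333763037 193.5481460287021 -0.1535453921675356 [[0.981, 0.124, -0.15, 0.379], [-0.194, 0.652, -0.733, -0.915], [0.007, 0.748, 0.664, 0.798], [0.0, 0.0, 0.0, 1.0]] 0.99609375
top 45.812417807740594 260.1757500321453 196.75120193976372 -0.1657500222443009 [[-0.002, 0.993, -0.117, 0.39], [-1.0, -0.002, -0.0, -0.055], [-0.0, 0.117, 0.993, 1.348], [0.0, 0.0, 0.0, 1.0]] 0.9960835774739584
{'t': 0.1, 'q': array([ 1.14952582e+00,  5.28380574e-01,  1.43378340e+00,  7.78805174e-07,
        1.18143056e+00, -1.78478388e-01]), 'qd': array([-1.31610856e-04, -8.40000618e-04, -2.90188657e-03,  2.17236570e-03,
        5.87284385e-05,  5.51500208e-04]), 'tau': array([ 1.35786559e-04, -4.43305027e+01, -1.78586072e+01, -2.37756476e-04,
        3.87270033e-03, -6.24927694e-06]), 'tcp_pos': array([0.14992402, 0.60602635, 0.20632408]), 'tool_rot': array([ 1.21098195e-01,  9.92640028e-01, -9.56164558e-04, -2.96021755e-04]), 'force': array([ 0.60543177, -0.5686624 ,  1.258478  ]), 'ft_torque': array([ 0.00211884, -0.0379526 , -0.01817117]), 'gripper_force': 0.0, 'finger_gap': 1.003056845429867} 0.014
```

View pics/side0.png

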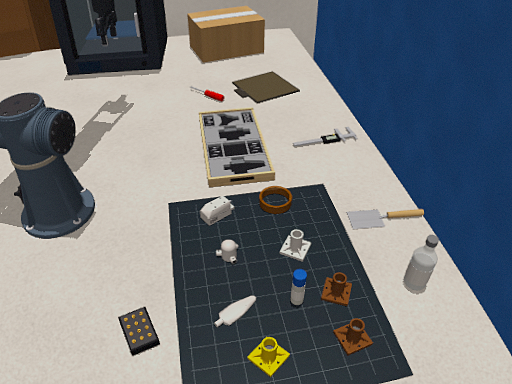

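View pics/top0.png

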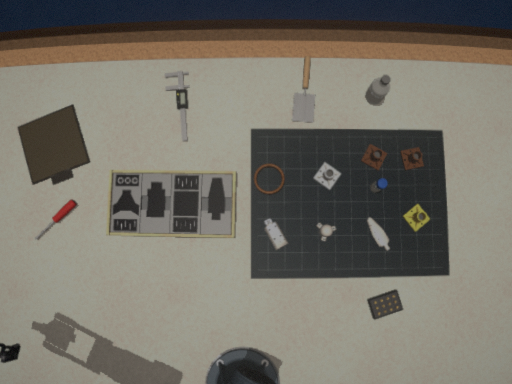

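Side view: white foot (296,245), nacelle (216,210), hub (228,250), blade (236,312); look-alikes: brown feet (338,290), (352,335), yellow foot (268,355). Top view: nacelle (276,234), hub (327,231), foot (327,176), blade (379,233), glue (380,186), tape (269,179), tray spanning (108..237, 171..236). The white foot at top (327,176) is the one meant. Next I check it and the others in close crops.

```bash
python3 - <<'E'
from h import *
big('top0',102,164,242,242,5.7,'tray'); big('top0',248,150,408,256,5,'mat')
s=load('top0')
print(pts(s,[(330,150),(300,100),(440,260)]).round(4))
E
```

```text
[[ 0.6911 -0.2676  0.0011]
 [ 0.8478 -0.1784  0.0054]
 [ 0.3545 -0.5988  0.0022]]
```

View pics/tray.png

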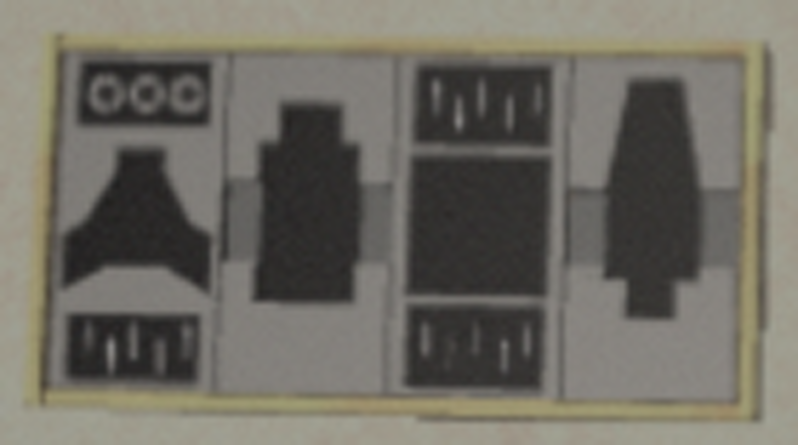

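View pics/mat.png

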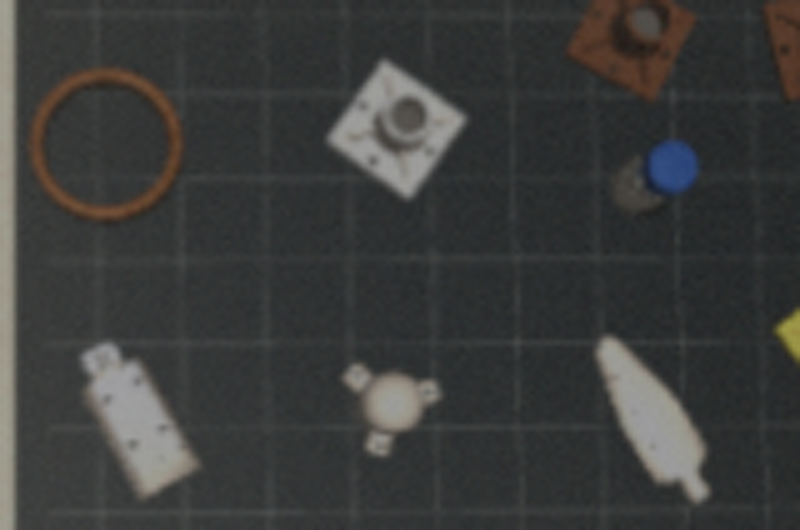

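```bash
cat > fit.py <<'E'
from h import *
from scipy.optimize import minimize
def box(x0,x1,y0,y1,z0,z1): return np.array([[x,y,z] for x in(x0,x1) for y in(y0,y1) for z in(z0,z1)],float)
a=np.linspace(0,2*np.pi,25)[:-1]
def cyl(r,z0,z1,r1=None): return np.vstack([np.c_[r*np.cos(a),r*np.sin(a),0*a+z0],np.c_[(r1 or r)*np.cos(a),(r1 or r)*np.sin(a),0*a+z1]])
def sock(t):
    p=np.vstack([np.c_[0*a+x,7*np.cos(a),10+7*np.sin(a)] for x in(0,30)]); c,s=np.cos(t),np.sin(t); return p@np.array([[c,-s,0],[s,c,0],[0,0,1]]).T
M={'nacelle':[box(-36,36,-20,20,0,42),box(36,54,-10,10,0,8)],
'hub':[np.vstack([cyl(18,0,36),cyl(15,40,42),cyl(8,47,48)])]+[sock(t) for t in(0,2*np.pi/3,-2*np.pi/3)],
'tower_foot':[box(-30,30,-30,30,0,8),cyl(15,0,55)],
'blade':[box(-40,-18,-7,7,0,12),np.vstack([box(-18,18,-18,18,0,7),box(-20,18,-5,5,0,11),box(68,70,-4,4,0,5)])]}
U=4
def proj(s,P):
    E=s['extrinsics']; f=192/np.tan(np.radians(float(s['fov_y']))/2)
    c=(P-E[:3,3])@E[:3,:3]; u=c[:,:2]/-c[:,2:]*[1,-1]; r=1+float(s['k1'])*(u**2).sum(1)[:,None]
    return u*r*f+[float(s['cx']),float(s['cy'])]
def place(p,P):
    c,q=np.cos(p[3]),np.sin(p[3]); return P/1000@np.array([[c,-q,0],[q,c,0],[0,0,1]]).T+p[:3]
def masks(s,n,uv,R=34):
    x0,y0=int(uv[0])-R,int(uv[1])-R; im=s['image'][y0:y0+2*R,x0:x0+2*R].astype(np.float32)
    v=im.min(2); lo,hi=np.median(v),np.percentile(v,98 if n!='x' else 99); 
    w=np.clip((v-lo)/(hi-lo),0,1)
    l,cc,_,_=cv2.connectedComponentsWithStats((w>.35).astype(np.uint8))[0:4]
    k=cc[R-3:R+4,R-3:R+4]; k=np.bincount(k[k>0]).argmax(); near=cv2.dilate((cc==k).astype(np.uint8),np.ones((3,3)))
    return (x0,y0),np.clip(w/.7,0,1)*near
def cost(p,n,V):
    c=0
    for s,(o,m) in V:
        im=np.zeros((m.shape[0]*U,)*2,np.uint8)
        for P in M[n]:
            q=((proj(s,place(p,P))-o+.5)*U-.5)*16
            cv2.fillConvexPoly(im,cv2.convexHull(q.round().astype(np.int32)),255,shift=4)
        c+=((cv2.resize(im,m.shape,interpolation=cv2.INTER_AREA)/255.-m)**2).sum()
    return c
def fit(n,px,names=('top0','side0'),z=.002,yaws=np.radians(np.arange(0,360,15)),zfree=True):
    S=[load(f) for f in names]
    x=pts(S[0],[px],.02)[0]; V=[(s,masks(s,n,proj(s,np.array([[x[0],x[1],.02]]))[0])) for s in S]
    y=min(yaws,key=lambda t:cost([x[0],x[1],z,t],n,V)); best=None
    for t in(y-.12,y,y+.12):
        p0=np.array([x[0],x[1],z,t]); st=np.vstack([p0]+[p0+d for d in np.diag([.006,.006,.004,.15])])
        r=minimize(cost,p0,(n,V),'Nelder-Mead',options=dict(initial_simplex=st,xatol=1e-4,fatol=1e-3))
        if best is None or r.fun<best.fun: best=r
    area=sum(m.sum() for _,(_,m) in V)
    print(n,best.x[:3].round(4),'yaw',np.degrees(best.x[3]).round(1),'cost/area',round(best.fun/area,3)); return best.x
E
python3 - <<'E'
from fit import *
for n,p in dict(nacelle=(276,234),hub=(327,231),tower_foot=(327,176),blade=(379,233)).items():
    for v in(('top0','side0'),('top0',),('side0',)): 
        if v==('side0',): continue
        fit(n,p,v)
s=load('top0'); e=lambda L,z:pts(s,(np.array(L,float)+.5)/5.7-.5+[102,164],z)
N=e([(280,102),(343,102),(262,143),(360,143),(253,300),(355,302)],.024)
F=e([(413,158),(552,155),(546,297),(408,294)],.024)
B=e([(628,78),(684,78),(605,278),(698,278),(627,318),(675,318)],.024)
H=e([(117,148),(166,150),(64,232),(210,233),(64,288),(209,293)],.024)
D=e([(231,55),(215,390),(401,57),(385,393),(574,60),(558,398),(62,52),(45,387),(745,57),(738,400)],.024)
for k,v in dict(N=N,F=F,B=B,H=H,D=D).items(): print(k,v[:,:2].round(4).tolist())
# heights by depth
for nm,b in dict(rim=(214,205,230,230),floorF=(178,195,194,211),floorN=(150,195,162,210)).items():
    yy,xx=np.mgrid[b[1]:b[3],b[0]:b[2]]; print(nm,np.median(pts(s,np.c_[xx.ravel(),yy.ravel()])[:,2]).round(4))
for n,p in dict(glue=(380,184),tape=(269,179)).items(): print(n,pts(s,[p],.09 if n=='glue' else .025).round(3))
big('side0',194,104,280,190,6.9,'tray_side')
E
```

```text
nacelle [ 0.4327 -0.0979  0.0345] yaw 27.4 cost/area 0.578
nacelle [ 0.4334 -0.099   0.0018] yaw 28.6 cost/area 0.072
hub [ 0.4481 -0.2467  0.0029] yaw 46.8 cost/area 0.075
hub [ 0.4473 -0.2471 -0.0006] yaw 47.1 cost/area 0.043
tower_foot [ 0.6133 -0.2554  0.0017] yaw 54.5 cost/area 0.096
tower_foot [ 0.6111 -0.2541  0.009 ] yaw 54.7 cost/area 0.082
blade [ 0.4272 -0.4131  0.0012] yaw 30.8 cost/area 0.047
blade [ 0.4487 -0.4012 -0.0046] yaw 212.2 cost/area 0.098
N [[0.5924, 0.2705], [0.5922, 0.237], [0.5708, 0.2795], [0.5706, 0.2275], [0.4888, 0.2821], [0.4878, 0.2283]]
F [[0.5627, 0.1995], [0.564, 0.1269], [0.4904, 0.129], [0.492, 0.2007]]
B [[0.6042, 0.0878], [0.6041, 0.0587], [0.5002, 0.0986], [0.5001, 0.0507], [0.4796, 0.0871], [0.4796, 0.0624]]
H [[0.5685, 0.3572], [0.5673, 0.3307], [0.5242, 0.3844], [0.5237, 0.3058], [0.4949, 0.3834], [0.4924, 0.3055]]
D [[0.6174, 0.2975], [0.4421, 0.3011], [0.6158, 0.207], [0.4409, 0.2118], [0.6137, 0.1161], [0.4386, 0.1222], [0.6197, 0.3892], [0.4432, 0.3921], [0.615, 0.0271], [0.4376, 0.0299]]
rim 0.0225
floorF 0.0147
floorN 0.0151
glue [[ 0.574 -0.394  0.09 ]]
tape [[ 0.598 -0.081  0.025]]
```

View pics/tray_side.png

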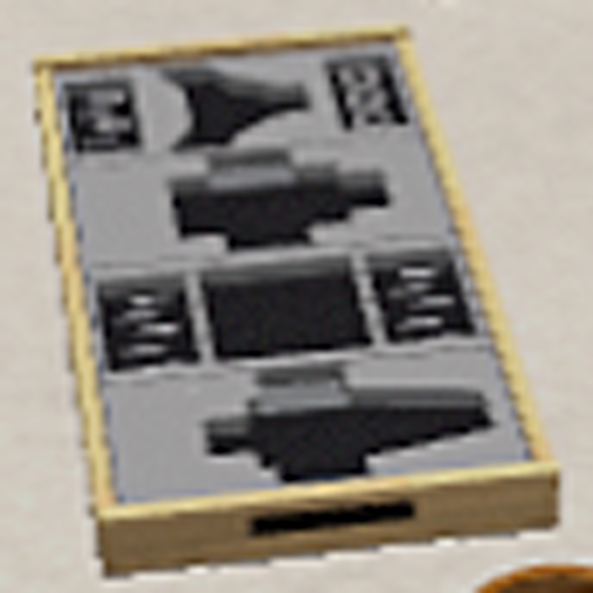

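Side tray crop: hub, nacelle, foot, blade inserts from far to near, tips of the cut-outs to the right (+x), rims at (210,310)…(365,345) for the foot square. Candidate choice confirmed: white foot at top (327,176), not the brown (374,156), (413,158) or yellow (417,217) ones.

```bash
cat > mv.py <<'E'
import sys,numpy as np
from scipy.spatial.transform import Rotation as R
from station import manip
def go(*wps):
    """wps: (x,y,z,psi_deg or None,rows); prints total tool-frame shift per row, turn about tool z per row"""
    s=manip.sense(); p=np.array(s['tcp_pos']); r=R.from_quat(s['tool_rot']); 
    y=r.apply([0,1,0]); print('t',round(s['t'],2),'p',p.round(4),'psi',np.degrees(np.arctan2(y[1],y[0])).round(1),'tilt',np.degrees(np.arccos(-r.apply([0,0,1])[2])).round(2),'gap',round(s['finger_gap'],3),'F',s['force'].round(1),'q',np.degrees(s['q']).round(0))
    for x,yy,z,psi,n in wps:
        q=np.array([x,yy,z]); a=r.apply([0,1,0]); a=np.degrees(np.arctan2(a[1],a[0]))
        w=0 if psi is None else -((psi-a+180)%360-180)
        for i in range(n):
            d=r.inv().apply((q-p)/(n-i)); d=d.round(4); r2=r*R.from_rotvec([0,0,w/n],degrees=True); p=p+r.apply(d); r=r2
            print([*(float(v) for v in d),0,0,round(w/n,2)])
E
python3 -c "
from mv import *
go((.45,.30,.2,None,10),(.4333,-.099,.12,118.6,10))"
```

```text
t 0.1 p [0.1499 0.606  0.2063] psi 76.1 tilt 0.11 gap 1.003 F [ 0.6 -0.6  1.3] q [ 66.  30.  82.   0.  68. -10.]
[-0.0365, -0.0225, 0.0007, 0, 0, 0.0]
[-0.0365, -0.0225, 0.0007, 0, 0, 0.0]
[-0.0365, -0.0225, 0.0007, 0, 0, 0.0]
[-0.0365, -0.0225, 0.0006, 0, 0, 0.0]
[-0.0365, -0.0225, 0.0007, 0, 0, 0.0]
[-0.0365, -0.0225, 0.0006, 0, 0, 0.0]
[-0.0365, -0.0225, 0.0007, 0, 0, 0.0]
[-0.0365, -0.0225, 0.0006, 0, 0, 0.0]
[-0.0364, -0.0224, 0.0007, 0, 0, 0.0]
[-0.0365, -0.0225, 0.0006, 0, 0, 0.0]
[-0.008, -0.0391, 0.0081, 0, 0, np.float64(-4.25)]
[-0.005, -0.0396, 0.0081, 0, 0, np.float64(-4.25)]
[-0.0021, -0.0399, 0.0081, 0, 0, np.float64(-4.25)]
[0.0009, -0.0399, 0.0081, 0, 0, np.float64(-4.25)]
[0.0038, -0.0397, 0.0081, 0, 0, np.float64(-4.25)]
[0.0067, -0.0393, 0.0081, 0, 0, np.float64(-4.25)]
[0.0097, -0.0388, 0.008, 0, 0, np.float64(-4.25)]
[0.0125, -0.0379, 0.0081, 0, 0, np.float64(-4.25)]
[0.0153, -0.0369, 0.008, 0, 0, np.float64(-4.25)]
[0.0179, -0.0357, 0.0081, 0, 0, np.float64(-4.25)]
```

Emit:
{"op": "drive_tool", "data": {"plan": [[-0.0365, -0.0225, 0.0007, 0, 0, 0, 1], [-0.0365, -0.0225, 0.0007, 0, 0, 0, 1], [-0.0365, -0.0225, 0.0007, 0, 0, 0, 1], [-0.0365, -0.0225, 0.0007, 0, 0, 0, 1], [-0.0365, -0.0225, 0.0007, 0, 0, 0, 1], [-0.0365, -0.0225, 0.0007, 0, 0, 0, 1], [-0.0365, -0.0225, 0.0007, 0, 0, 0, 1], [-0.0365, -0.0225, 0.0007, 0, 0, 0, 1], [-0.0365, -0.0225, 0.0007, 0, 0, 0, 1], [-0.0365, -0.0225, 0.0007, 0, 0, 0, 1]]}}

```text
t: 1.1
tcp_pos: [0.4512, 0.299, 0.1999]
tool_rot: [0.121, 0.993, -0.0, -0.0]
force: [0.6, 0.8, 0.7]
finger_gap: 1.0
gripper_force: 0.0
```

Emit:
{"op": "drive_tool", "data": {"plan": [[-0.008, -0.0391, 0.008, 0, 0, -4.25, 1], [-0.005, -0.0396, 0.008, 0, 0, -4.25, 1], [-0.002, -0.0399, 0.008, 0, 0, -4.25, 1], [0.001, -0.0399, 0.008, 0, 0, -4.25, 1], [0.0038, -0.0397, 0.008, 0, 0, -4.25, 1], [0.0067, -0.0393, 0.008, 0, 0, -4.25, 1], [0.0097, -0.0388, 0.008, 0, 0, -4.25, 1], [0.0125, -0.0379, 0.008, 0, 0, -4.25, 1], [0.0153, -0.0369, 0.008, 0, 0, -4.25, 1], [0.0179, -0.0357, 0.008, 0, 0, -4.25, 1]]}}

```text
t: 2.1
tcp_pos: [0.4331, -0.0999, 0.1198]
tool_rot: [-0.248, 0.969, 0.0, -0.0]
force: [-0.5, -0.3, -0.3]
finger_gap: 0.999
gripper_force: 0.0
```

```bash
python3 -c "
from mv import *
from h import *
go((.4333,-.099,.024,118.6,5))
snap('side','side1'); big('side1',170,160,270,260,6,'s1')"
```

```text
t 2.1 p [ 0.4331 -0.0999  0.1198] psi 118.8 tilt 0.02 gap 0.999 F [-0.5 -0.3 -0.3] q [ -27.   25.  112.    0.   43. -146.]
[-0.0001, 0.0001, 0.0192, 0, 0, np.float64(0.03)]
[-0.0001, 0.0001, 0.0191, 0, 0, np.float64(0.03)]
[-0.0001, 0.0002, 0.0192, 0, 0, np.float64(0.03)]
[-0.0002, 0.0001, 0.0191, 0, 0, np.float64(0.03)]
[-0.0001, 0.0002, 0.0192, 0, 0, np.float64(0.03)]
```

View pics/s1.png

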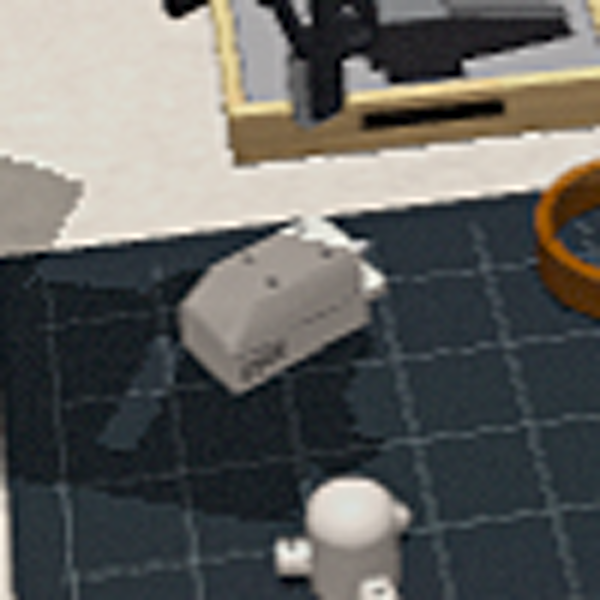

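```bash
python3 -c "
from fit import *
s=load('side1'); e=lambda L,z:pts(s,(np.array(L,float)+.5)/6-.5+[170,160],z)
print('seen',e([(237,393),(365,330)],.002)[:,:2].round(4).tolist())
p=[.4333,-.099,.002,np.radians(28.6)]
print('exp',place(p,np.array([[-36,-20,0],[36,-20,0]]))[:,:2].round(4).tolist())
M['nacelle']=[np.vstack([box(-36,36,-20,20,0,25),box(-20,36,-20,20,0,42)]),box(36,54,-10,10,0,8)]
fit('nacelle',(276,234),('top0',))
S=load('side0');uv=proj(S,np.array([[.433,-.099,.02]]))[0];m=masks(S,'n',uv)[1];print(uv,m.sum())
"
```

```text
seen [[0.4139, -0.1359], [0.4748, -0.1075]]
exp [[0.4113, -0.1338], [0.4745, -0.0993]]
nacelle [ 0.4331 -0.0994  0.0024] yaw 28.3 cost/area 0.071
[214.17681103 209.59157133] 1592.8127
```

The crop shows the nacelle at (275,310) standing clear, hub at (350,530), fingers above it; side and top fits agree to ~2-3 mm. Descending and gripping.

Emit:
{"op": "drive_tool", "data": {"plan": [[0, 0, 0.024, 0, 0, 0, 1], [0, 0, 0.024, 0, 0, 0, 1], [0, 0, 0.024, 0, 0, 0, 1], [0, 0, 0.024, 0, 0, 0, 1], [0, 0, 0, 0, 0, 0, -1], [0, 0, 0, 0, 0, 0, -1], [0, 0, 0, 0, 0, 0, -1], [0, 0, 0, 0, 0, 0, -1], [0, 0, 0, 0, 0, 0, -1]], "newtons": 40}}

```text
t: 3.05
tcp_pos: [0.4342, -0.0986, 0.0252]
tool_rot: [-0.247, 0.969, -0.001, 0.001]
force: [0.2, 0.4, -0.3]
finger_gap: 0.142
gripper_force: 0.0
```

```bash
python3 -c "
from mv import *
go((.4333,-.099,.12,118.6,3),(.50,.10,.12,None,6))"
```

```text
t 3.05 p [ 0.4342 -0.0986  0.0252] psi 118.6 tilt 0.12 gap 0.142 F [ 0.2  0.4 -0.3] q [ -27.   37.  116.    0.   27. -146.]
[0.0003, -0.0, -0.0316, 0, 0, np.float64(-0.0)]
[0.0003, -0.0001, -0.0316, 0, 0, np.float64(-0.0)]
[0.0002, -0.0, -0.0316, 0, 0, np.float64(-0.0)]
[-0.0256, 0.0238, -0.0, 0, 0, 0.0]
[-0.0256, 0.0238, -0.0, 0, 0, 0.0]
[-0.0256, 0.0238, -0.0, 0, 0, 0.0]
[-0.0257, 0.0238, -0.0, 0, 0, 0.0]
[-0.0256, 0.0238, -0.0, 0, 0, 0.0]
[-0.0257, 0.0238, -0.0001, 0, 0, 0.0]
```

```bash
python3 -c "
from h import *
snap('side','side2'); snap('top','top2')
a=cv2.imread('pics/side2.png')[160:260,170:300]; b=cv2.imread('pics/top2.png')[180:280,220:350]
cv2.imwrite('pics/s2.png',cv2.resize(np.hstack([a,b]),None,fx=3,fy=4 and 3,interpolation=2))"
```

```text
(no output)
```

View pics/s2.png

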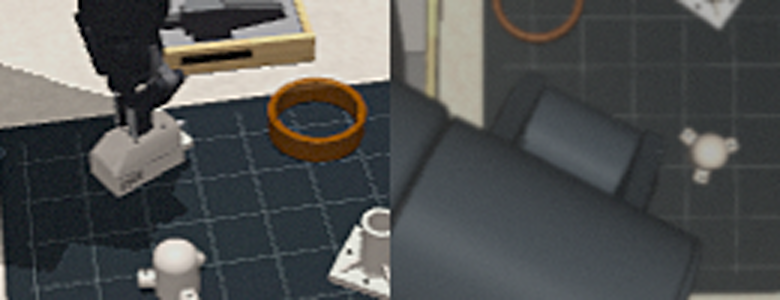

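```bash
python3 -c "
from h import *
s=load('side2')
for n,p in dict(f1=(136,105),f2=(122,105),f3=(138,125),f4=(160,90),top=(115,145),topb=(150,150),side=(150,165),front=(180,140)).items(): print(n,pts(s,[(p[0]/3+170,p[1]/3+160)]).round(3))
d=s['z_map'][192:226,198:240]; print((d*1000).astype(int)[::2,::2])
big('side2',190,170,250,230,9,'s3')"
```

```text
f1 [[ 0.437 -0.133  0.101]]
f2 [[ 0.427 -0.099  0.073]]
f3 [[ 0.438 -0.122  0.068]]
f4 [[ 0.454 -0.163  0.14 ]]
top [[ 0.417 -0.112  0.039]]
topb [[ 0.447 -0.117  0.033]]
side [[ 0.446 -0.117  0.014]]
front [[ 0.477 -0.087  0.012]]
[[1206 1206 1207 1203 1204 1081 1078 1057 1046 1047 1026 1017 1009 1023
  1041 1208 1209 1210 1203 1211 1211]
 [1197 1199 1203 1199 1199 1086 1084 1090 1052 1043 1030 1024 1045 1055
  1205 1197 1200 1202 1202 1201 1198]
 [1190 1192 1189 1192 1193 1093 1084 1075 1055 1042 1037 1047 1132 1194
  1190 1192 1188 1193 1189 1189 1186]
 [1187 1190 1185 1186 1186 1186 1090 1095 1069 1066 1070 1120 1128 1121
  1181 1184 1180 1182 1187 1185 1183]
 [1179 1175 1176 1176 1178 1177 1096 1101 1076 1069 1074 1112 1114 1120
  1118 1178 1182 1176 1178 1178 1177]
 [1175 1169 1174 1169 1172 1170 1109 1109 1079 1074 1084 1087 1111 1109
  1109 1113 1169 1173 1169 1175 1175]
 [1167 1162 1167 1166 1102 1103 1102 1103 1083 1082 1105 1106 1103 1107
  1106 1115 1155 1167 1166 1166 1168]
 [1157 1159 1155 1101 1102 1099 1101 1100 1096 1098 1099 1100 1105 1106
  1107 1115 1148 1149 1161
[... 302 characters left out ...]
3
  1124 1126 1131 1142 1134 1141 1142]
 [1138 1136 1109 1100 1089 1090 1086 1084 1092 1098 1104 1111 1118 1122
  1123 1133 1136 1138 1139 1135 1135]
 [1127 1131 1117 1098 1095 1089 1091 1087 1094 1097 1109 1114 1119 1127
  1131 1133 1129 1126 1130 1128 1131]
 [1124 1119 1121 1111 1101 1090 1087 1093 1099 1107 1112 1119 1125 1124
  1125 1125 1120 1127 1128 1121 1126]
 [1121 1118 1120 1118 1106 1095 1098 1101 1104 1110 1115 1116 1118 1119
  1119 1121 1121 1116 1117 1121 1122]
 [1109 1114 1113 1116 1112 1096 1102 1104 1108 1116 1115 1115 1112 1113
  1114 1116 1115 1118 1116 1110 1116]
 [1104 1106 1107 1108 1109 1109 1106 1110 1111 1109 1109 1108 1111 1110
  1107 1107 1107 1111 1108 1108 1109]]
```

View pics/s3.png

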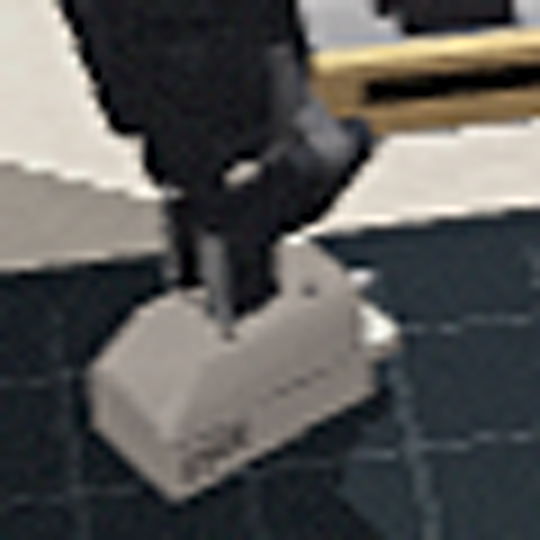

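```bash
python3 -c "
from h import *
s=load('side1')
for p in [(318,110),(320,85),(300,95),(185,8),(340,60)]: print(p,pts(s,[((p[0]+.5)/6-.5+170,(p[1]+.5)/6-.5+160)]).round(3))
s=load('side2')
for p in [(225,300),(225,320),(185,270),(260,290),(215,260)]: print(p,pts(s,[((p[0]+.5)/9-.5+190,(p[1]+.5)/9-.5+170)]).round(3))
s=snap('side','side3'); print(np.abs(s['image'].astype(int)-load('side2')['image']).mean()); m=manip.sense(); print(m['tcp_pos'],m['finger_gap'],m['gripper_force'],m['t'],m['q'])"
```

```text
(318, 110) [[ 0.455 -0.154  0.17 ]]
(320, 85) [[ 0.456 -0.155  0.183]]
(300, 95) [[ 0.449 -0.149  0.175]]
(185, 8) [[ 0.411 -0.066  0.161]]
(340, 60) [[ 0.462 -0.173  0.208]]
(225, 300) [[ 0.434 -0.119  0.062]]
(225, 320) [[ 0.434 -0.116  0.052]]
(185, 270) [[ 0.425 -0.099  0.057]]
(260, 290) [[ 0.444 -0.115  0.061]]
(215, 260) [[ 0.432 -0.116  0.076]]
1.8211025661892362
[ 0.43382321 -0.0984863   0.02473952] -0.0006081481748937522 0.0 3.2 [-4.75402179e-01  6.40203936e-01  2.02260299e+00 -3.96441331e-05
  4.77667163e-01 -2.54516083e+00]
```

The crop shows the fingertips at (225,335) resting in view *above* the block's roof, with block unmoved: fingers stand ~36 mm higher than the reported TCP implies (xy agrees). I open, go down partly and measure the tips by camera.

Emit:
{"op": "drive_tool", "data": {"plan": [[0, 0, 0, 0, 0, 0, 1], [0, 0, 0, 0, 0, 0, 1], [0, 0, 0, 0, 0, 0, 1], [0, 0, 0, 0, 0, 0, 1], [0, 0, 0, 0, 0, 0, 1], [0, 0, 0, 0, 0, 0, 1], [0, 0, 0, 0, 0, 0, 1], [0, 0, 0.01, 0, 0, 0, 1], [0, 0, 0, 0, 0, 0, 1]]}}

```text
t: 4.1
tcp_pos: [0.433, -0.0981, 0.0132]
tool_rot: [-0.247, 0.969, 0.001, -0.001]
force: [-0.1, -0.4, -0.7]
finger_gap: 1.001
gripper_force: 0.0
```

```bash
python3 -c "
from mv import *
from h import *
go()
snap('side','side4'); big('side4',180,160,250,230,8,'s4')"
```

```text
t 4.1 p [ 0.433  -0.0981  0.0132] psi 118.6 tilt 0.1 gap 1.001 F [-0.1 -0.4 -0.7] q [ -27.   38.  116.   -0.   26. -146.]
```

View pics/s4.png

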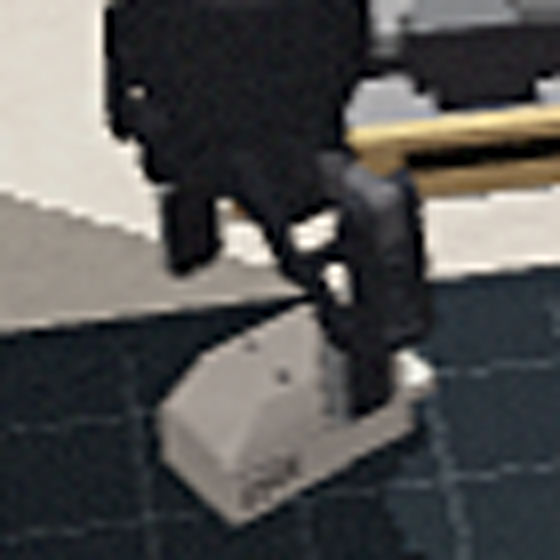

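```bash
python3 -c "
from h import *
s=load('side4')
for p in [(365,405),(380,395),(360,370),(370,300),(400,250),(180,265),(190,220)]:
  q=((p[0]+.5)/8-.5+180,(p[1]+.5)/8-.5+160); print(p,pts(s,[q]).round(3))
q=((365+.5)/8-.5+180,(412+.5)/8-.5+160)
for z in(.02,.03,.04,.05): print(z,pts(s,[q],z).round(3))"
```

```text
(365, 405) [[ 0.457 -0.151  0.063]]
(380, 395) [[ 0.462 -0.149  0.064]]
(360, 370) [[ 0.456 -0.149  0.076]]
(370, 300) [[ 0.458 -0.168  0.121]]
(400, 250) [[ 0.469 -0.161  0.133]]
(180, 265) [[ 0.407 -0.066  0.056]]
(190, 220) [[ 0.412 -0.063  0.072]]
0.02 [[ 0.461 -0.11   0.02 ]]
0.03 [[ 0.46 -0.12  0.03]]
0.04 [[ 0.459 -0.131  0.04 ]]
0.05 [[ 0.458 -0.141  0.05 ]]
```

Near fingertip at (365,412), i.e. open tips ≈ 0.057 m while TCP reads 0.013: the whole tool stands ≈45 mm higher than reported. I go down by measurement, in steps.

Emit:
{"op": "drive_tool", "data": {"plan": [[0, 0, 0.012, 0, 0, 0, 1], [0, 0, 0.012, 0, 0, 0, 1], [0, 0, 0, 0, 0, 0, 1]]}}

```text
t: 4.45
tcp_pos: [0.4328, -0.098, -0.0108]
tool_rot: [-0.247, 0.969, 0.001, -0.001]
force: [0.7, 0.1, 0.6]
finger_gap: 0.999
gripper_force: 0.0
```

```bash
python3 -c "
from mv import *
from h import *
go()
snap('side','side5'); big('side5',180,160,250,230,8,'s5')"
```

```text
t 4.45 p [ 0.4328 -0.098  -0.0108] psi 118.6 tilt 0.15 gap 0.999 F [0.7 0.1 0.6] q [ -27.   41.  116.   -0.   22. -146.]
```

View pics/s5.png

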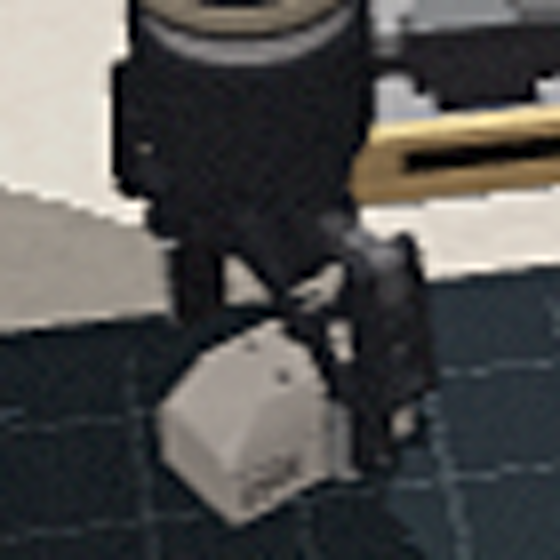

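Fingers now straddle the block, near tip at (370,470) ≈ 0.033 m. 12 mm more, then grip.

Emit:
{"op": "drive_tool", "data": {"plan": [[0, 0, 0.006, 0, 0, 0, 1], [0, 0, 0.006, 0, 0, 0, 1], [0, 0, 0, 0, 0, 0, -1], [0, 0, 0, 0, 0, 0, -1], [0, 0, 0, 0, 0, 0, -1], [0, 0, 0, 0, 0, 0, -1], [0, 0, 0, 0, 0, 0, -1], [0, 0, -0.008, 0, 0, 0, -1], [0, 0, -0.02, 0, 0, 0, -1], [0, 0, -0.03, 0, 0, 0, -1]], "newtons": 40}}

```text
t: 5.5
tcp_pos: [0.4323, -0.0978, 0.036]
tool_rot: [-0.247, 0.969, 0.001, -0.001]
force: [1.4, -0.4, -1.8]
finger_gap: 0.464
gripper_force: 40.9
```

```bash
python3 -c "
from mv import *
from h import *
go((.45,-.07,.07,None,1),(.52,.18,.07,88.8,7),(.529,.2543,.07,None,2))
snap('side','side6'); big('side6',180,150,250,220,8,'s6')"
```

```text
t 5.5 p [ 0.4323 -0.0978  0.036 ] psi 118.6 tilt 0.23 gap 0.464 F [ 1.4 -0.4 -1.8] q [ -27.   35.  116.   -0.   29. -146.]
[-0.0288, 0.016, -0.034, 0, 0, 0.0]
[-0.0259, 0.0266, 0.0, 0, 0, np.float64(4.25)]
[-0.0238, 0.0284, 0.0, 0, 0, np.float64(4.25)]
[-0.0216, 0.0301, 0.0, 0, 0, np.float64(4.25)]
[-0.0194, 0.0316, 0.0001, 0, 0, np.float64(4.25)]
[-0.0169, 0.033, 0.0, 0, 0, np.float64(4.25)]
[-0.0145, 0.0342, 0.0001, 0, 0, np.float64(4.25)]
[-0.0119, 0.0352, 0.0, 0, 0, np.float64(4.25)]
[-0.0037, 0.0372, 0.0001, 0, 0, 0.0]
[-0.0037, 0.0372, 0.0, 0, 0, 0.0]
```

View pics/s6.png

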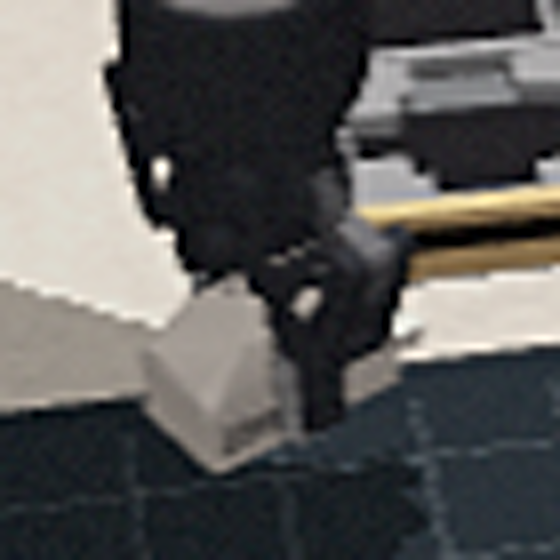

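Grip holds (gap 0.464 = 40 mm, 41 N) and the block hangs level at (250,390). Transport to its insert.

Emit:
{"op": "drive_tool", "data": {"plan": [[-0.0288, 0.016, -0.034, 0, 0, 0, -1], [-0.0259, 0.0266, 0, 0, 0, 4.25, -1], [-0.0238, 0.0284, 0, 0, 0, 4.25, -1], [-0.0216, 0.0301, 0, 0, 0, 4.25, -1], [-0.0194, 0.0316, 0, 0, 0, 4.25, -1], [-0.0169, 0.033, 0, 0, 0, 4.25, -1], [-0.0145, 0.0342, 0, 0, 0, 4.25, -1], [-0.0119, 0.0352, 0, 0, 0, 4.25, -1], [-0.0037, 0.0372, 0, 0, 0, 0, -1], [-0.0037, 0.0372, 0, 0, 0, 0, -1]]}}

```text
t: 6.55
tcp_pos: [0.5295, 0.2553, 0.0701]
tool_rot: [0.01, 1.0, -0.0, -0.0]
force: [0.7, 0.0, -2.0]
finger_gap: 0.46
gripper_force: 41.4
```

```bash
python3 -c "
from mv import *
go((.529,.2543,.03,88.8,2),(.529,.2543,-.0108,None,4))"
```

```text
t 6.55 p [0.5295 0.2553 0.0701] psi 88.8 tilt 0.05 gap 0.46 F [ 0.7  0.  -2. ] q [ 15.  38.  94.  -0.  48. -74.]
[0.0002, -0.0005, 0.02, 0, 0, np.float64(0.02)]
[0.0002, -0.0005, 0.0201, 0, 0, np.float64(0.02)]
[-0.0, 0.0, 0.0102, 0, 0, 0.0]
[-0.0, 0.0, 0.0102, 0, 0, 0.0]
[-0.0, 0.0, 0.0102, 0, 0, 0.0]
[-0.0, 0.0001, 0.0102, 0, 0, 0.0]
```

Emit:
{"op": "drive_tool", "data": {"plan": [[0, -0.0005, 0.025, 0, 0, 0, -1], [0, -0.0005, 0.02, 0, 0, 0, -1], [0, 0, 0.015, 0, 0, 0, -1], [0, 0, 0.008, 0, 0, 0, -1], [0, 0, 0.006, 0, 0, 0, -1], [0, 0, 0, 0, 0, 0, -1]]}}

```text
t: 7.15
tcp_pos: [0.5298, 0.2524, -0.0042]
tool_rot: [0.01, 1.0, -0.0, -0.0]
force: [0.7, -0.8, -1.8]
finger_gap: 0.462
gripper_force: 41.4
```

Emit:
{"op": "drive_tool", "data": {"plan": [[0, 0.0015, 0.003, 0, 0, 0, -1], [0, 0, 0.002, 0, 0, 0, -1], [0, 0, 0.001, 0, 0, 0, -1], [0, 0, 0, 0, 0, 0, -1]]}}

```text
t: 7.55
tcp_pos: [0.5303, 0.2544, -0.0094]
tool_rot: [0.01, 1.0, 0.0, 0.0]
force: [0.2, -0.7, -0.7]
finger_gap: 0.46
gripper_force: 41.5
```

Emit:
{"op": "drive_tool", "data": {"plan": [[0, 0, 0.001, 0, 0, 0, -1], [0, 0, 0.001, 0, 0, 0, -1], [0, 0, 0, 0, 0, 0, -1]]}}

```text
t: 7.85
tcp_pos: [0.5303, 0.2544, -0.0095]
tool_rot: [0.01, 1.0, 0.0, 0.001]
force: [-3.7, -0.7, 13.2]
finger_gap: 0.461
gripper_force: 43.2
```

Emit:
{"op": "drive_tool", "data": {"plan": [[0, 0, -0.001, 0, 0, 0, 0.16], [0, 0, 0, 0, 0, 0, 0.16], [0, 0, 0, 0, 0, 0, 0.16], [0, 0, -0.015, 0, 0, 0, 0.16], [0, 0, -0.04, 0, 0, 0, 0.16], [0, 0, -0.05, 0, 0, 0, 0.16]]}}

```text
t: 8.45
tcp_pos: [0.5283, 0.2538, 0.094]
tool_rot: [0.01, 1.0, -0.001, -0.003]
force: [0.6, 0.4, -0.2]
finger_gap: 0.576
gripper_force: 0.0
```

```bash
python3 -c "
from mv import *
from h import *
snap('side','side7');snap('top','top7')
a=cv2.imread('pics/side7.png')[100:190,190:285]; b=cv2.imread('pics/top7.png')[160:250,100:245]
cv2.imwrite('pics/s7.png',cv2.resize(np.hstack([a,b]),None,fx=3.3,fy=3.3,interpolation=2))
go((.50,.12,.08,None,4),(.4477,-.2469,.05,118.6,10))"
```

```text
t 8.55 p [0.5351 0.2559 0.1013] psi 88.9 tilt 0.82 gap 0.58 F [ 1.9 -0.4  1.1] q [ 15.  35.  93.   0.  51. -74.]
[0.0082, -0.0342, 0.0051, 0, 0, 0.0]
[0.0082, -0.0341, 0.0051, 0, 0, 0.0]
[0.0081, -0.0342, 0.0051, 0, 0, 0.0]
[0.0082, -0.0341, 0.0051, 0, 0, 0.0]
[0.0045, -0.0368, 0.0028, 0, 0, np.float64(-2.97)]
[0.0064, -0.0365, 0.0028, 0, 0, np.float64(-2.97)]
[0.0083, -0.0361, 0.0028, 0, 0, np.float64(-2.97)]
[0.0102, -0.0357, 0.0028, 0, 0, np.float64(-2.97)]
[0.012, -0.0351, 0.0028, 0, 0, np.float64(-2.97)]
[0.0138, -0.0344, 0.0028, 0, 0, np.float64(-2.97)]
[0.0156, -0.0336, 0.0028, 0, 0, np.float64(-2.97)]
[0.0173, -0.0328, 0.0028, 0, 0, np.float64(-2.97)]
[0.0191, -0.0318, 0.0027, 0, 0, np.float64(-2.97)]
[0.0206, -0.0308, 0.0028, 0, 0, np.float64(-2.97)]
```

View pics/s7.png

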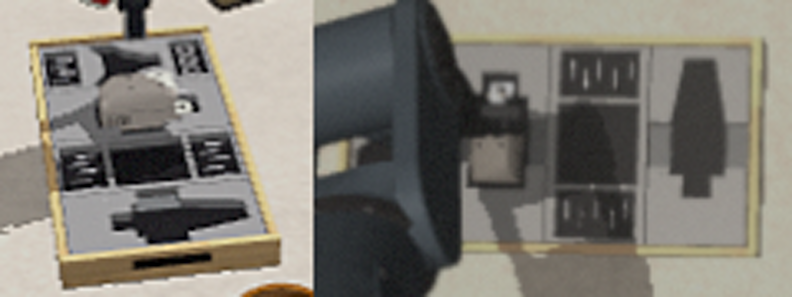

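Picture: nacelle sits in its cut-out (side crop (140,100), top crop (498,150)), tongue in the slot. Next the hub.

Emit:
{"op": "drive_tool", "data": {"plan": [[0.0082, -0.0342, 0.0051, 0, 0, 0, 1], [0.0082, -0.0341, 0.0051, 0, 0, 0, 1], [0.0082, -0.0342, 0.0051, 0, 0, 0, 1], [0.0082, -0.0341, 0.0051, 0, 0, 0, 1], [0.0045, -0.0368, 0.0028, 0, 0, -2.97, 1], [0.0064, -0.0365, 0.0028, 0, 0, -2.97, 1], [0.0083, -0.0361, 0.0028, 0, 0, -2.97, 1], [0.0102, -0.0357, 0.0028, 0, 0, -2.97, 1], [0.012, -0.0351, 0.0028, 0, 0, 0, 1]]}}

```text
t: 9.45
tcp_pos: [0.4679, -0.0666, 0.06]
tool_rot: [-0.094, 0.996, -0.0, 0.0]
force: [0.4, 0.1, -1.3]
finger_gap: 1.003
gripper_force: 0.0
```

```bash
python3 -c "
from mv import *
go((.4477,-.2469,.05,100,6),(.4477,-.2469,-.012,None,3))"
```

```text
t 9.45 p [ 0.4679 -0.0666  0.06  ] psi 100.8 tilt 0.03 gap 1.003 F [ 0.4  0.1 -1.3] q [ -22.   33.  111.    0.   36. -122.]
[0.0089, -0.0289, 0.0017, 0, 0, np.float64(0.13)]
[0.0089, -0.0289, 0.0017, 0, 0, np.float64(0.13)]
[0.0088, -0.0289, 0.0017, 0, 0, np.float64(0.13)]
[0.0087, -0.029, 0.0017, 0, 0, np.float64(0.13)]
[0.0087, -0.029, 0.0016, 0, 0, np.float64(0.13)]
[0.0086, -0.029, 0.0017, 0, 0, np.float64(0.13)]
[-0.0, 0.0, 0.0207, 0, 0, 0.0]
[-0.0, 0.0, 0.0206, 0, 0, 0.0]
[-0.0, 0.0, 0.0207, 0, 0, 0.0]
```

Emit:
{"op": "drive_tool", "data": {"plan": [[0.0089, -0.0289, 0, 0, 0, 0.13, 1], [0.0089, -0.0289, 0, 0, 0, 0.13, 1], [0.0088, -0.0289, 0, 0, 0, 0.13, 1], [0.0087, -0.029, 0, 0, 0, 0.13, 1], [0.0087, -0.029, 0, 0, 0, 0.13, 1], [0.0086, -0.029, 0, 0, 0, 0.13, 1], [0, 0, 0.01, 0, 0, 0, 1], [0, 0, 0, 0, 0, 0, 1]]}}

```text
t: 10.25
tcp_pos: [0.4467, -0.2452, 0.049]
tool_rot: [-0.086, 0.996, 0.001, -0.001]
force: [-0.1, 0.8, -0.3]
finger_gap: 1.003
gripper_force: 0.0
```

```bash
python3 -c "
from mv import *
go((.4477,-.2469,-.012,100,4))"
```

```text
t 10.25 p [ 0.4467 -0.2452  0.049 ] psi 99.8 tilt 0.15 gap 1.003 F [-0.1  0.8 -0.3] q [ -41.   36.  106.    0.   38. -141.]
[-0.0002, -0.0005, 0.0153, 0, 0, np.float64(-0.04)]
[-0.0002, -0.0005, 0.0152, 0, 0, np.float64(-0.04)]
[-0.0002, -0.0005, 0.0153, 0, 0, np.float64(-0.04)]
[-0.0002, -0.0005, 0.0152, 0, 0, np.float64(-0.04)]
```

Emit:
{"op": "drive_tool", "data": {"plan": [[-0.0004, -0.0008, 0.0155, 0, 0, 0, 1], [-0.0004, -0.0008, 0.0155, 0, 0, 0, 1], [0, 0, 0.0155, 0, 0, 0, 1], [0, 0, 0.0145, 0, 0, 0, 1], [0, 0, 0, 0, 0, 0, -1], [0, 0, 0, 0, 0, 0, -1], [0, 0, 0, 0, 0, 0, -1], [0, 0, 0, 0, 0, 0, -1], [0, 0, 0, 0, 0, 0, -1], [0, 0, 0, 0, 0, 0, -1]], "newtons": 30}}

```text
t: 11.25
tcp_pos: [0.449, -0.2463, -0.0101]
tool_rot: [-0.087, 0.996, 0.0, 0.0]
force: [0.3, 3.2, 6.8]
finger_gap: 0.534
gripper_force: 30.7
```

```bash
python3 -c "
from mv import *
go((.4477,-.2469,.07,None,2),(.535,.21,.08,51.8,12),(.5305,.3445,.07,51.8,4))"
```

```text
t 11.25 p [ 0.449  -0.2463 -0.0101] psi 99.9 tilt 0.04 gap 0.534 F [0.3 3.2 6.8] q [ -41.   43.  107.    0.   31. -141.]
[0.0007, -0.0002, -0.04, 0, 0, 0.0]
[0.0006, -0.0002, -0.0401, 0, 0, 0.0]
[-0.0137, 0.0363, -0.0008, 0, 0, np.float64(4.01)]
[-0.0112, 0.0371, -0.0008, 0, 0, np.float64(4.01)]
[-0.0085, 0.0378, -0.0008, 0, 0, np.float64(4.01)]
[-0.0059, 0.0383, -0.0008, 0, 0, np.float64(4.01)]
[-0.0032, 0.0386, -0.0008, 0, 0, np.float64(4.01)]
[-0.0005, 0.0388, -0.0008, 0, 0, np.float64(4.01)]
[0.0023, 0.0387, -0.0008, 0, 0, np.float64(4.01)]
[0.0049, 0.0385, -0.0009, 0, 0, np.float64(4.01)]
[0.0076, 0.038, -0.0008, 0, 0, np.float64(4.01)]
[0.0103, 0.0374, -0.0009, 0, 0, np.float64(4.01)]
[0.0129, 0.0366, -0.0008, 0, 0, np.float64(4.01)]
[0.0154, 0.0355, -0.0009, 0, 0, np.float64(4.01)]
[0.0217, 0.0257, 0.0025, 0, 0, np.float64(0.0)]
[0.0217, 0.0257, 0.0025, 0, 0, np.float64(0.0)]
[0.0216, 0.0258, 0.0025, 0, 0, np.float64(0.0)]
[0.0217, 0.0257, 0.0026, 0, 0, np.float64(0.0)]
```

Gap 45 mm and 7 N upward: a finger caught a socket. Open, back off, refit the hub.

Emit:
{"op": "drive_tool", "data": {"plan": [[0, 0, -0.002, 0, 0, 0, 1], [0, 0, -0.004, 0, 0, 0, 1], [0, 0, 0, 0, 0, 0, 1], [0, 0, 0, 0, 0, 0, 1], [0, 0, -0.04, 0, 0, 0, 1], [0, 0, -0.04, 0, 0, 0, 1], [0, 0.04, 0, 0, 0, 5, 1], [0, 0.045, 0, 0, 0, 6, 1], [0, 0.045, 0, 0, 0, 6, 1], [0, 0.045, 0, 0, 0, 6, 1]]}}

```text
t: 12.25
tcp_pos: [0.4433, -0.0716, 0.0749]
tool_rot: [0.117, 0.993, 0.0, -0.0]
force: [0.6, -0.4, 0.3]
finger_gap: 1.002
gripper_force: 0.0
```

```bash
python3 -c "
from fit import *
from mv import *
snap('side','side8');snap('top','top8')
fit('hub',(327,231),('top8','side8')); fit('hub',(327,231),('top8',)); fit('hub',(327,231),('side8',)) if 0 else 0
go()"
```

```text
hub [ 0.4471 -0.2425  0.0025] yaw 47.6 cost/area 0.066
hub [ 0.4464 -0.2431 -0.0014] yaw 47.4 cost/area 0.045
t 12.35 p [ 0.4424 -0.0679  0.0747] psi 77.2 tilt 0.23 gap 1.001 F [-0.1  0.   0.5] q [ -23.   31.  114.    0.   36. -100.]
```

```bash
python3 -c "
from mv import *
go((.447,-.2428,.05,None,5),(.447,-.2428,-.001,None,3))"
```

```text
t 12.35 p [ 0.4424 -0.0679  0.0747] psi 77.2 tilt 0.23 gap 1.001 F [-0.1  0.   0.5] q [ -23.   31.  114.    0.   36. -100.]
[-0.0086, -0.0339, 0.0049, 0, 0, 0.0]
[-0.0087, -0.0339, 0.0049, 0, 0, 0.0]
[-0.0086, -0.0339, 0.0048, 0, 0, 0.0]
[-0.0087, -0.0339, 0.0049, 0, 0, 0.0]
[-0.0086, -0.034, 0.0048, 0, 0, 0.0]
[-0.0001, -0.0, 0.017, 0, 0, 0.0]
[-0.0001, -0.0, 0.017, 0, 0, 0.0]
[-0.0, -0.0, 0.017, 0, 0, 0.0]
```

Emit:
{"op": "drive_tool", "data": {"plan": [[-0.0086, -0.034, 0.004, 0, 0, 0, 1], [-0.0086, -0.034, 0.004, 0, 0, 0, 1], [-0.0086, -0.034, 0.004, 0, 0, 0, 1], [-0.0086, -0.034, 0.004, 0, 0, 0, 1], [-0.0086, -0.034, 0.004, 0, 0, 0, 1], [0, 0, 0, 0, 0, 0, 1], [0, 0, 0, 0, 0, 0, 1]]}}

```text
t: 13.05
tcp_pos: [0.4472, -0.2494, 0.0545]
tool_rot: [0.115, 0.993, 0.0, -0.0]
force: [0.0, 1.1, 0.0]
finger_gap: 1.0
gripper_force: 0.0
```

```bash
python3 -c "
from mv import *
go((.447,-.2428,-.001,77.4,3))"
```

```text
t 13.05 p [ 0.4472 -0.2494  0.0545] psi 76.8 tilt 0.04 gap 1.0 F [0.  1.1 0. ] q [ -42.   36.  105.    0.   39. -118.]
[0.0006, 0.0021, 0.0185, 0, 0, np.float64(-0.19)]
[0.0005, 0.0021, 0.0185, 0, 0, np.float64(-0.19)]
[0.0006, 0.0022, 0.0185, 0, 0, np.float64(-0.19)]
```

Emit:
{"op": "drive_tool", "data": {"plan": [[0.0006, 0.0022, 0.0185, 0, 0, 0, 1], [0.0005, 0.0021, 0.0185, 0, 0, 0, 1], [0.0006, 0.0022, 0.0185, 0, 0, 0, 1], [0, 0, 0, 0, 0, 0, 1], [0, 0, 0, 0, 0, 0, -1], [0, 0, 0, 0, 0, 0, -1], [0, 0, 0, 0, 0, 0, -1], [0, 0, 0, 0, 0, 0, -1], [0, 0, 0, 0, 0, 0, -1], [0, 0, 0, 0, 0, 0, -1]], "newtons": 30}}

```text
t: 14.05
tcp_pos: [0.4481, -0.242, 0.0004]
tool_rot: [0.114, 0.994, -0.0, 0.001]
force: [0.0, 1.2, 6.1]
finger_gap: 0.406
gripper_force: 29.6
```

```bash
python3 -c "
from mv import *
go((.4477,-.243,.07,None,2),(.535,.21,.08,28.6,12),(.5305,.3445,.07,None,4))"
```

```text
t 14.05 p [ 4.481e-01 -2.420e-01  4.000e-04] psi 76.9 tilt 0.1 gap 0.406 F [0.  1.2 6.1] q [ -41.   41.  107.    0.   31. -118.]
[0.0, -0.0006, -0.0348, 0, 0, 0.0]
[0.0001, -0.0005, -0.0348, 0, 0, 0.0]
[0.0014, 0.0384, -0.0009, 0, 0, np.float64(4.03)]
[0.0041, 0.0382, -0.0009, 0, 0, np.float64(4.03)]
[0.0068, 0.0378, -0.0009, 0, 0, np.float64(4.03)]
[0.0095, 0.0373, -0.0009, 0, 0, np.float64(4.03)]
[0.0121, 0.0365, -0.0009, 0, 0, np.float64(4.03)]
[0.0146, 0.0356, -0.0008, 0, 0, np.float64(4.03)]
[0.017, 0.0345, -0.0009, 0, 0, np.float64(4.03)]
[0.0194, 0.0332, -0.0008, 0, 0, np.float64(4.03)]
[0.0217, 0.0317, -0.0009, 0, 0, np.float64(4.03)]
[0.0239, 0.0301, -0.0008, 0, 0, np.float64(4.03)]
[0.0259, 0.0283, -0.0009, 0, 0, np.float64(4.03)]
[0.0279, 0.0265, -0.0008, 0, 0, np.float64(4.03)]
[0.0301, 0.0151, 0.0025, 0, 0, 0.0]
[0.0301, 0.0151, 0.0024, 0, 0, 0.0]
[0.03, 0.0151, 0.0025, 0, 0, 0.0]
[0.0301, 0.0151, 0.0024, 0, 0, 0.0]
```

Emit:
{"op": "drive_tool", "data": {"plan": [[0, -0.0006, -0.0348, 0, 0, 0, -1], [0, -0.0005, -0.0348, 0, 0, 0, -1], [0.0014, 0.0384, -0.0009, 0, 0, 4.03, -1], [0.0041, 0.0382, -0.0009, 0, 0, 4.03, -1], [0.0068, 0.0378, -0.0009, 0, 0, 4.03, -1], [0.0095, 0.0373, -0.0009, 0, 0, 4.03, -1], [0.0121, 0.0365, -0.0009, 0, 0, 4.03, -1], [0.0146, 0.0356, -0.0008, 0, 0, 4.03, -1], [0.017, 0.0345, -0.0009, 0, 0, 4.03, -1], [0.0194, 0.0332, -0.0008, 0, 0, 4.03, -1]]}}

```text
t: 15.05
tcp_pos: [0.5058, 0.0608, 0.0762]
tool_rot: [0.387, 0.922, 0.0, 0.0]
force: [0.4, -0.1, -0.6]
finger_gap: 0.403
gripper_force: 30.4
```

Emit:
{"op": "drive_tool", "data": {"plan": [[0.0217, 0.0317, -0.0009, 0, 0, 4.03, -1], [0.0239, 0.0301, -0.0008, 0, 0, 4.03, -1], [0.0259, 0.0283, -0.0009, 0, 0, 4.03, -1], [0.0279, 0.0265, -0.0008, 0, 0, 4.03, -1], [0.0301, 0.0151, 0, 0, 0, 0, -1], [0.0301, 0.0151, 0, 0, 0, 0, -1], [0.03, 0.0151, 0, 0, 0, 0, -1], [0.0301, 0.0151, 0, 0, 0, 0, -1], [0, 0, 0, 0, 0, 0, -1], [0, 0, 0, 0, 0, 0, -1]]}}

```text
t: 16.05
tcp_pos: [0.5296, 0.3452, 0.0792]
tool_rot: [0.51, 0.86, -0.0, -0.0]
force: [-0.3, 0.3, -1.1]
finger_gap: 0.407
gripper_force: 30.4
```

```bash
python3 -c "
from mv import *
go((.5305,.3445,.04,28.6,2),(.5305,.3445,.016,28.6,3))"
```

```text
t 16.05 p [0.5296 0.3452 0.0792] psi 28.7 tilt 0.04 gap 0.407 F [-0.3  0.3 -1.1] q [23. 40. 87. -0. 53. -6.]
[-0.0005, 0.0002, 0.0196, 0, 0, np.float64(0.05)]
[-0.0005, 0.0003, 0.0196, 0, 0, np.float64(0.05)]
[0.0, 0.0, 0.008, 0, 0, np.float64(-0.0)]
[0.0, 0.0, 0.008, 0, 0, np.float64(-0.0)]
[0.0, 0.0, 0.008, 0, 0, np.float64(-0.0)]
```

Emit:
{"op": "drive_tool", "data": {"plan": [[-0.0005, 0.0002, 0.0196, 0, 0, 0, -1], [-0.0005, 0.0003, 0.0196, 0, 0, 0, -1], [0, 0, 0.01, 0, 0, 0, -1], [0, 0, 0.008, 0, 0, 0, -1], [0, 0, 0.005, 0, 0, 0, -1], [0, 0, 0, 0, 0, 0, -1], [0, 0, 0, 0, 0, 0, -1]]}}

```text
t: 16.75
tcp_pos: [0.5316, 0.3442, 0.0176]
tool_rot: [0.511, 0.86, 0.0, 0.0]
force: [-0.5, 0.5, -0.6]
finger_gap: 0.404
gripper_force: 30.4
```

Emit:
{"op": "drive_tool", "data": {"plan": [[0, 0, 0.002, 0, 0, 0, -1], [0, 0, 0.0015, 0, 0, 0, -1], [0, 0, 0.001, 0, 0, 0, -1], [0, 0, 0.001, 0, 0, 0, -1], [0, 0, 0, 0, 0, 0, -1]]}}

```text
t: 17.25
tcp_pos: [0.5313, 0.3443, 0.0124]
tool_rot: [0.511, 0.86, 0.0, 0.0]
force: [-1.3, -1.1, 4.7]
finger_gap: 0.403
gripper_force: 30.8
```

Emit:
{"op": "drive_tool", "data": {"plan": [[0, 0, -0.001, 0, 0, 0, 0.2], [0, 0, 0, 0, 0, 0, 0.2], [0, 0, 0, 0, 0, 0, 0.2], [0, 0, -0.02, 0, 0, 0, 0.2], [0, 0, -0.045, 0, 0, 0, 0.2], [0, 0, -0.03, 0, 0, 0, 0.2], [0, 0, 0, 0, 0, 0, 1], [0, 0, 0, 0, 0, 0, 1]]}}

```text
t: 18.05
tcp_pos: [0.5315, 0.3442, 0.1083]
tool_rot: [0.511, 0.86, 0.001, 0.0]
force: [-0.7, -0.6, -0.3]
finger_gap: 0.913
gripper_force: 0.0
```

```bash
python3 -c "
from mv import *
go((.6125,-.255,.085,None,14),(.6125,-.255,.003,None,5))"
```

```text
t 18.05 p [0.5315 0.3442 0.1083] psi 28.6 tilt 0.08 gap 0.913 F [-0.7 -0.6 -0.3] q [23. 38. 86. -0. 57. -6.]
[-0.0404, -0.0154, 0.0016, 0, 0, 0.0]
[-0.0404, -0.0154, 0.0016, 0, 0, 0.0]
[-0.0403, -0.0154, 0.0017, 0, 0, 0.0]
[-0.0404, -0.0154, 0.0016, 0, 0, 0.0]
[-0.0403, -0.0154, 0.0017, 0, 0, 0.0]
[-0.0404, -0.0154, 0.0016, 0, 0, 0.0]
[-0.0403, -0.0154, 0.0017, 0, 0, 0.0]
[-0.0404, -0.0154, 0.0016, 0, 0, 0.0]
[-0.0403, -0.0154, 0.0017, 0, 0, 0.0]
[-0.0404, -0.0154, 0.0016, 0, 0, 0.0]
[-0.0403, -0.0154, 0.0017, 0, 0, 0.0]
[-0.0404, -0.0154, 0.0016, 0, 0, 0.0]
[-0.0403, -0.0153, 0.0017, 0, 0, 0.0]
[-0.0404, -0.0154, 0.0016, 0, 0, 0.0]
[0.0, -0.0, 0.0164, 0, 0, 0.0]
[0.0, -0.0, 0.0164, 0, 0, 0.0]
[0.0, -0.0, 0.0164, 0, 0, 0.0]
[0.0, -0.0001, 0.0164, 0, 0, 0.0]
[0.0, -0.0, 0.0164, 0, 0, 0.0]
```

Emit:
{"op": "drive_tool", "data": {"plan": [[-0.0404, -0.0154, 0.0016, 0, 0, 0, 1], [-0.0404, -0.0154, 0.0016, 0, 0, 0, 1], [-0.0404, -0.0154, 0.0016, 0, 0, 0, 1], [-0.0404, -0.0154, 0.0016, 0, 0, 0, 1], [-0.0404, -0.0154, 0.0016, 0, 0, 0, 1], [-0.0404, -0.0154, 0.0016, 0, 0, 0, 1], [-0.0404, -0.0154, 0.0016, 0, 0, 0, 1], [-0.0404, -0.0154, 0.0016, 0, 0, 0, 1], [-0.0404, -0.0154, 0.0016, 0, 0, 0, 1], [-0.0404, -0.0154, 0.0016, 0, 0, 0, 1]]}}

```text
t: 19.05
tcp_pos: [0.5878, -0.0857, 0.0895]
tool_rot: [0.511, 0.86, -0.0, -0.002]
force: [0.1, 0.2, -0.5]
finger_gap: 1.001
gripper_force: 0.0
```

Emit:
{"op": "drive_tool", "data": {"plan": [[-0.0404, -0.0154, 0, 0, 0, 0, 1], [-0.0404, -0.0154, 0, 0, 0, 0, 1], [-0.0404, -0.0154, 0, 0, 0, 0, 1], [-0.0404, -0.0154, 0, 0, 0, 0, 1], [0, 0, 0, 0, 0, 0, 1], [0, 0, 0, 0, 0, 0, 1]]}}

```text
t: 19.65
tcp_pos: [0.611, -0.2562, 0.0894]
tool_rot: [0.512, 0.859, 0.0, -0.002]
force: [0.2, 0.4, -0.1]
finger_gap: 0.999
gripper_force: 0.0
```

```bash
python3 -c "
from fit import *
from mv import *
go((.6125,-.255,.003,None,5))
snap('side','side9'); S=load('side9')
# recheck hub and nacelle heights in tray: points of the side cloud
yy,xx=np.mgrid[110:190,195:280]; P=pts(S,np.c_[xx.ravel(),yy.ravel()])
for n,c,h in(('hub',(.5305,.3445),.062),('nac',(.529,.2543),.056)):
    q=P[(np.hypot(*(P[:,:2]-c).T)<.03)&(P[:,2]>.035)]; print(n,len(q),np.percentile(q[:,2],[50,90,98]).round(4),q.mean(0).round(3),'exp top',h)"
```

```text
t 19.65 p [ 0.611  -0.2562  0.0894] psi 28.4 tilt 0.23 gap 0.999 F [ 0.2  0.4 -0.1] q [-32.  41.  82.   0.  58. -61.]
[-0.0, 0.0004, 0.0173, 0, 0, 0.0]
[-0.0, 0.0004, 0.0173, 0, 0, 0.0]
[-0.0, 0.0004, 0.0172, 0, 0, 0.0]
[-0.0, 0.0004, 0.0173, 0, 0, 0.0]
[-0.0, 0.0005, 0.0172, 0, 0, 0.0]
hub 80 [0.0516 0.0589 0.0605] [0.532 0.33  0.05 ] exp top 0.062
nac 166 [0.0536 0.0573 0.0587] [0.528 0.243 0.051] exp top 0.056
```

Cloud check: hub and nacelle tops at 0.061 / 0.057, i.e. seated. Now grip the foot.

Emit:
{"op": "drive_tool", "data": {"plan": [[0, 0.0004, 0.022, 0, 0, 0, 1], [0, 0.0004, 0.022, 0, 0, 0, 1], [0, 0.0004, 0.022, 0, 0, 0, 1], [0, 0.0004, 0.02, 0, 0, 0, 1], [0, 0, 0, 0, 0, 0, 1], [0, 0, 0, 0, 0, 0, -1], [0, 0, 0, 0, 0, 0, -1], [0, 0, 0, 0, 0, 0, -1], [0, 0, 0, 0, 0, 0, -1], [0, 0, 0, 0, 0, 0, -1]], "newtons": 30}}

```text
t: 20.7
tcp_pos: [0.6146, -0.2553, 0.007]
tool_rot: [0.511, 0.86, 0.0, 0.001]
force: [0.6, 1.1, 2.8]
finger_gap: 0.338
gripper_force: 30.1
```

Emit:
{"op": "drive_tool", "data": {"plan": [[0, 0, 0, 0, 0, 0, -1], [0, 0, 0, 0, 0, 0, -1]]}}

```text
t: 20.9
tcp_pos: [0.6146, -0.2553, 0.0069]
tool_rot: [0.511, 0.86, 0.0, 0.001]
force: [-0.6, 0.5, 6.5]
finger_gap: 0.339
gripper_force: 30.2
```

```bash
python3 -c "
from mv import *
go((.6125,-.255,.085,None,3),(.5273,.164,.075,62.9,12))"
```

```text
t 20.9 p [ 0.6146 -0.2553  0.0069] psi 28.6 tilt 0.12 gap 0.339 F [-0.6  0.5  6.5] q [-32.  48.  83.   0.  49. -61.]
[0.0004, -0.0005, -0.026, 0, 0, 0.0]
[0.0004, -0.0006, -0.026, 0, 0, 0.0]
[0.0003, -0.0005, -0.0261, 0, 0, 0.0]
[0.0341, 0.0105, 0.0008, 0, 0, np.float64(-2.86)]
[0.0335, 0.0121, 0.0008, 0, 0, np.float64(-2.86)]
[0.0328, 0.0138, 0.0008, 0, 0, np.float64(-2.86)]
[0.0321, 0.0154, 0.0008, 0, 0, np.float64(-2.86)]
[0.0313, 0.017, 0.0008, 0, 0, np.float64(-2.86)]
[0.0304, 0.0186, 0.0008, 0, 0, np.float64(-2.86)]
[0.0295, 0.02, 0.0008, 0, 0, np.float64(-2.86)]
[0.0284, 0.0215, 0.0008, 0, 0, np.float64(-2.86)]
[0.0273, 0.0229, 0.0008, 0, 0, np.float64(-2.86)]
[0.0262, 0.0242, 0.0008, 0, 0, np.float64(-2.86)]
[0.0249, 0.0255, 0.0008, 0, 0, np.float64(-2.86)]
[0.0236, 0.0268, 0.0007, 0, 0, np.float64(-2.86)]
```

Emit:
{"op": "drive_tool", "data": {"plan": [[0, 0, -0.026, 0, 0, 0, -1], [0, 0, -0.026, 0, 0, 0, -1], [0, 0, -0.026, 0, 0, 0, -1], [0.0341, 0.0105, 0, 0, 0, -2.86, -1], [0.0335, 0.0121, 0, 0, 0, -2.86, -1], [0.0328, 0.0138, 0, 0, 0, -2.86, -1], [0.0321, 0.0154, 0, 0, 0, -2.86, -1], [0.0313, 0.017, 0, 0, 0, -2.86, -1], [0.0304, 0.0186, 0, 0, 0, -2.86, -1], [0.0295, 0.02, 0, 0, 0, -2.86, -1]]}}

```text
t: 21.9
tcp_pos: [0.5633, -0.0093, 0.0834]
tool_rot: [0.353, 0.936, -0.0, -0.0]
force: [1.1, 0.3, -1.4]
finger_gap: 0.342
gripper_force: 30.0
```

Emit:
{"op": "drive_tool", "data": {"plan": [[0.0284, 0.0215, 0, 0, 0, -2.86, -1], [0.0273, 0.0229, 0, 0, 0, -2.86, -1], [0.0262, 0.0242, 0, 0, 0, -2.86, -1], [0.0249, 0.0255, 0, 0, 0, -2.86, -1], [0.0236, 0.0268, 0, 0, 0, -2.86, -1], [0, 0, 0, 0, 0, 0, -1], [0, 0, 0, 0, 0, 0, -1]]}}

```text
t: 22.6
tcp_pos: [0.5281, 0.1647, 0.0834]
tool_rot: [0.233, 0.972, -0.0, -0.0]
force: [0.0, -1.7, -0.1]
finger_gap: 0.342
gripper_force: 30.0
```

```bash
python3 -c "
from mv import *
go((.5273,.164,.024,62.9,5))"
```

```text
t 22.6 p [0.5281 0.1647 0.0834] psi 63.0 tilt 0.03 gap 0.342 F [ 0.  -1.7 -0.1] q [  6.  35.  99.  -0.  47. -57.]
[0.0001, -0.0002, 0.0119, 0, 0, np.float64(0.02)]
[0.0001, -0.0002, 0.0119, 0, 0, np.float64(0.02)]
[0.0001, -0.0002, 0.0119, 0, 0, np.float64(0.02)]
[0.0001, -0.0002, 0.0119, 0, 0, np.float64(0.02)]
[0.0, -0.0001, 0.0118, 0, 0, np.float64(0.02)]
```

Emit:
{"op": "drive_tool", "data": {"plan": [[0, -0.0008, 0.02, 0, 0, 0, -1], [0, 0, 0.02, 0, 0, 0, -1], [0, 0, 0.01, 0, 0, 0, -1], [0, 0, 0.006, 0, 0, 0, -1], [0, 0, 0.003, 0, 0, 0, -1], [0, 0, 0, 0, 0, 0, -1], [0, 0, 0, 0, 0, 0, -1]]}}

```text
t: 23.3
tcp_pos: [0.5288, 0.1633, 0.0251]
tool_rot: [0.234, 0.972, 0.0, 0.001]
force: [0.1, -0.1, -1.0]
finger_gap: 0.339
gripper_force: 30.0
```

Emit:
{"op": "drive_tool", "data": {"plan": [[0, 0, 0.0015, 0, 0, 0, -1], [0, 0, 0.0015, 0, 0, 0, -1], [0, 0, 0.001, 0, 0, 0, -1], [0, 0, 0, 0, 0, 0, -1]]}}

```text
t: 23.7
tcp_pos: [0.5281, 0.1635, 0.0206]
tool_rot: [0.234, 0.972, -0.0, -0.0]
force: [1.0, -0.2, -1.2]
finger_gap: 0.34
gripper_force: 30.0
```

Emit:
{"op": "drive_tool", "data": {"plan": [[0, 0, 0.001, 0, 0, 0, -1], [0, 0, 0.001, 0, 0, 0, -1], [0, 0, 0.0005, 0, 0, 0, -1], [0, 0, 0, 0, 0, 0, -1]]}}

```text
t: 24.1
tcp_pos: [0.5282, 0.1635, 0.0189]
tool_rot: [0.234, 0.972, 0.0, 0.0]
force: [-1.2, 0.6, 6.0]
finger_gap: 0.338
gripper_force: 30.7
```

Emit:
{"op": "drive_tool", "data": {"plan": [[0, 0, -0.001, 0, 0, 0, 0.1], [0, 0, 0, 0, 0, 0, 0.1], [0, 0, 0, 0, 0, 0, 0.1], [0, 0, -0.02, 0, 0, 0, 0.1], [0, 0, -0.04, 0, 0, 0, 0.1], [0, 0, -0.04, 0, 0, 8, 0.2], [0, 0, 0, 0, 0, 8, 0.22], [0, 0, 0, 0, 0, 8, 0.22], [0, 0, 0, 0, 0, 0, 0.22]]}}

```text
t: 25.0
tcp_pos: [0.5282, 0.1634, 0.1195]
tool_rot: [0.431, 0.902, 0.0, 0.0]
force: [-0.0, -0.1, -0.6]
finger_gap: 0.607
gripper_force: 0.0
```

```bash
python3 -c "
from fit import *
from mv import *
for z in(0,.002,.004): fit('blade',(379,233),('top0','side0'),z=z,yaws=np.radians([25,28,31,34,37]))
fit('blade',(379,231),('top0',),yaws=np.radians([28,31,34]))
print(pts(load('top0'),[(417,217)],.05).round(3))
go((.427,-.413,.085,-59.2,16))"
```

```text
blade [ 0.4268 -0.4133  0.0012] yaw 30.3 cost/area 0.047
blade [ 0.4272 -0.4132  0.0012] yaw 30.7 cost/area 0.047
blade [ 0.4271 -0.4133  0.0014] yaw 30.7 cost/area 0.048
blade [ 0.4246 -0.4101  0.017 ] yaw 30.9 cost/area 0.029
[[ 0.482 -0.513  0.05 ]]
t 25.0 p [0.5282 0.1634 0.1195] psi 38.9 tilt 0.03 gap 0.607 F [-0.  -0.1 -0.6] q [  6.  32.  97.   0.  51. -33.]
[-0.0241, -0.0276, 0.0021, 0, 0, np.float64(6.13)]
[-0.0269, -0.0248, 0.0022, 0, 0, np.float64(6.13)]
[-0.0294, -0.0218, 0.0021, 0, 0, np.float64(6.13)]
[-0.0315, -0.0186, 0.0022, 0, 0, np.float64(6.13)]
[-0.0333, -0.0151, 0.0021, 0, 0, np.float64(6.13)]
[-0.0347, -0.0114, 0.0022, 0, 0, np.float64(6.13)]
[-0.0358, -0.0077, 0.0021, 0, 0, np.float64(6.13)]
[-0.0364, -0.0038, 0.0022, 0, 0, np.float64(6.13)]
[-0.0366, 0.0001, 0.0021, 0, 0, np.float64(6.13)]
[-0.0363, 0.004, 0.0022, 0, 0, np.float64(6.13)]
[-0.0357, 0.0079, 0.0021, 0, 0, np.float64(6.13)]
[-0.0347, 0.0117, 0.0022, 0, 0, np.float64(6.13)]
[-0.0332, 0.0153, 0.0021, 0, 0, np.float64(6.13)]
[-0.0314, 0.0187, 0.0022, 0, 0, np.float64(6.13)]
[-0.0292, 0.022, 0.0021, 0, 0, np.float64(6.13)]
[-0.0267, 0.025, 0.0022, 0, 0, np.float64(6.13)]
```

Emit:
{"op": "drive_tool", "data": {"plan": [[-0.0241, -0.0276, 0, 0, 0, 6.13, 0.22], [-0.0269, -0.0248, 0, 0, 0, 6.13, 0.22], [-0.0294, -0.0218, 0, 0, 0, 6.13, 0.22], [-0.0315, -0.0186, 0, 0, 0, 6.13, 0.22], [-0.0333, -0.0151, 0, 0, 0, 6.13, 0.22], [-0.0347, -0.0114, 0, 0, 0, 6.13, 0.22], [-0.0358, -0.0077, 0, 0, 0, 6.13, 0.22], [-0.0364, -0.0038, 0, 0, 0, 6.13, 0.22], [-0.0366, 0.0001, 0, 0, 0, 6.13, 0.22], [-0.0363, 0.004, 0, 0, 0, 6.13, 0.22]]}}

```text
t: 26.0
tcp_pos: [0.4642, -0.1982, 0.1187]
tool_rot: [0.831, 0.556, -0.0, -0.0]
force: [0.3, -0.2, -0.8]
finger_gap: 0.614
gripper_force: 0.0
```

Emit:
{"op": "drive_tool", "data": {"plan": [[-0.0357, 0.0079, 0.002, 0, 0, 6.13, 0.22], [-0.0347, 0.0117, 0.002, 0, 0, 6.13, 0.22], [-0.0332, 0.0153, 0.002, 0, 0, 6.13, 0.22], [-0.0314, 0.0187, 0.002, 0, 0, 6.13, 0.22], [-0.0292, 0.022, 0.002, 0, 0, 6.13, 0.22], [-0.0267, 0.025, 0.002, 0, 0, 6.13, 0.22], [0, 0, 0, 0, 0, 0, 0.22], [0, 0, 0, 0, 0, 0, 0.22]]}}

```text
t: 26.8
tcp_pos: [0.4263, -0.4133, 0.1062]
tool_rot: [0.964, 0.266, -0.0, -0.001]
force: [0.3, 0.8, 0.2]
finger_gap: 0.611
gripper_force: 0.0
```

```bash
python3 -c "
from mv import *
go((.427,-.4132,.03,-59.4,3),(.427,-.4132,-.015,-59.4,3))"
```

```text
t 26.8 p [ 0.4263 -0.4133  0.1062] psi -59.1 tilt 0.1 gap 0.611 F [0.3 0.8 0.2] q [-55.  35.  92.   0.  53.   4.]
[0.0002, 0.0002, 0.0254, 0, 0, np.float64(0.09)]
[0.0002, 0.0001, 0.0254, 0, 0, np.float64(0.09)]
[0.0003, 0.0002, 0.0254, 0, 0, np.float64(0.09)]
[-0.0, 0.0, 0.015, 0, 0, np.float64(-0.0)]
[-0.0, 0.0, 0.015, 0, 0, np.float64(-0.0)]
[-0.0, 0.0, 0.015, 0, 0, np.float64(-0.0)]
```

Emit:
{"op": "drive_tool", "data": {"plan": [[0.0003, 0, 0.03, 0, 0, 0, 0.22], [0.0003, 0, 0.03, 0, 0, 0, 0.22], [0, 0, 0.025, 0, 0, 0, 0.22], [0, 0, 0.02, 0, 0, 0, 0.22], [0, 0, 0.012, 0, 0, 0, 0.22], [0, 0, 0.006, 0, 0, 0, 0.22], [0, 0, 0, 0, 0, 0, 0.22], [0, 0, 0, 0, 0, 0, 0.22]]}}

```text
t: 27.6
tcp_pos: [0.428, -0.4129, -0.0151]
tool_rot: [0.964, 0.266, 0.0, 0.001]
force: [-0.0, -0.2, 0.3]
finger_gap: 0.613
gripper_force: 0.0
```

```bash
python3 -c "
from mv import *
from h import *
go((.427,-.4132,-.025,-59.4,3))
snap('side','side10'); big('side10',200,260,275,335,8,'s10')"
```

```text
t 27.6 p [ 0.428  -0.4129 -0.0151] psi -59.1 tilt 0.07 gap 0.613 F [-0.  -0.2  0.3] q [-55.  46.  95.   0.  39.   4.]
[-0.0003, -0.0001, 0.0033, 0, 0, np.float64(0.09)]
[-0.0003, -0.0001, 0.0033, 0, 0, np.float64(0.09)]
[-0.0004, -0.0001, 0.0033, 0, 0, np.float64(0.09)]
```

View pics/s10.png

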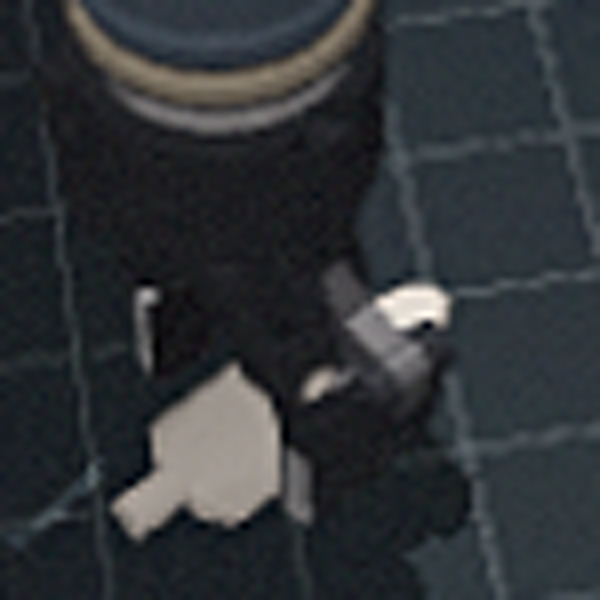

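Crop: blade's wide part (220,440) lies between the far finger (145,330) and the near finger's pad (300,490). Guarded descent to the mat.

Emit:
{"op": "drive_tool", "data": {"plan": [[0, 0, 0.004, 0, 0, 0, 0.22], [0, 0, 0.003, 0, 0, 0, 0.22], [0, 0, 0, 0, 0, 0, 0.22]]}}

```text
t: 27.95
tcp_pos: [0.4273, -0.4126, -0.023]
tool_rot: [0.964, 0.266, -0.0, -0.0]
force: [0.8, -0.0, -1.0]
finger_gap: 0.609
gripper_force: 0.0
```

Emit:
{"op": "drive_tool", "data": {"plan": [[0, 0, 0.002, 0, 0, 0, 0.22], [0, 0, 0.001, 0, 0, 0, 0.22], [0, 0, 0, 0, 0, 0, 0.22]]}}

```text
t: 28.25
tcp_pos: [0.4275, -0.4128, -0.0254]
tool_rot: [0.964, 0.266, 0.0, 0.0]
force: [-0.4, 0.4, 4.1]
finger_gap: 0.606
gripper_force: 2.0
```

Emit:
{"op": "drive_tool", "data": {"plan": [[0, 0, 0.001, 0, 0, 0, 0.22], [0, 0, 0.001, 0, 0, 0, 0.22], [0, 0, 0, 0, 0, 0, 0.22]]}}

```text
t: 28.55
tcp_pos: [0.4275, -0.4128, -0.0255]
tool_rot: [0.964, 0.266, 0.0, 0.0]
force: [-2.5, 3.8, 16.5]
finger_gap: 0.61
gripper_force: 8.3
```

Emit:
{"op": "drive_tool", "data": {"plan": [[0, 0, -0.006, 0, 0, 0, 0.22], [0, 0, 0, 0, 0, 0, 0.22], [0, 0, 0, 0, 0, 0, -1], [0, 0, 0, 0, 0, 0, -1], [0, 0, 0, 0, 0, 0, -1], [0, 0, 0, 0, 0, 0, -1], [0, 0, 0, 0, 0, 0, -1]], "newtons": 25}}

```text
t: 29.25
tcp_pos: [0.4275, -0.4127, -0.022]
tool_rot: [0.964, 0.266, -0.0, -0.0]
force: [-0.7, 0.6, 1.9]
finger_gap: 0.414
gripper_force: 25.0
```

Emit:
{"op": "drive_tool", "data": {"plan": [[0, 0, -0.01, 0, 0, 0, -1], [0, 0, -0.03, 0, 0, 0, -1], [0, 0, -0.04, 0, 0, 0, -1], [0, 0, -0.03, 0, 0, 0, -1], [0, 0, 0, 0, 0, 0, -1], [0, 0, 0, 0, 0, 0, -1]]}}

```text
t: 29.85
tcp_pos: [0.4276, -0.4128, 0.0889]
tool_rot: [0.964, 0.266, 0.0, 0.001]
force: [-0.2, 0.1, -0.6]
finger_gap: 0.41
gripper_force: 25.2
```

```bash
python3 -c "
from mv import *
go((.5262,.0743,.08,-90.9,14))"
```

```text
t 29.85 p [ 0.4276 -0.4128  0.0889] psi -59.2 tilt 0.08 gap 0.41 F [-0.2  0.1 -0.6] q [-55.  37.  92.   0.  51.   4.]
[0.0239, -0.0263, 0.0006, 0, 0, np.float64(2.27)]
[0.0228, -0.0272, 0.0006, 0, 0, np.float64(2.27)]
[0.0217, -0.0281, 0.0006, 0, 0, np.float64(2.27)]
[0.0206, -0.0289, 0.0006, 0, 0, np.float64(2.27)]
[0.0194, -0.0297, 0.0006, 0, 0, np.float64(2.27)]
[0.0183, -0.0304, 0.0006, 0, 0, np.float64(2.27)]
[0.017, -0.0311, 0.0006, 0, 0, np.float64(2.27)]
[0.0158, -0.0318, 0.0006, 0, 0, np.float64(2.27)]
[0.0145, -0.0324, 0.0006, 0, 0, np.float64(2.27)]
[0.0132, -0.033, 0.0006, 0, 0, np.float64(2.27)]
[0.0119, -0.0334, 0.0006, 0, 0, np.float64(2.27)]
[0.0106, -0.0339, 0.0006, 0, 0, np.float64(2.27)]
[0.0093, -0.0343, 0.0006, 0, 0, np.float64(2.27)]
[0.0078, -0.0346, 0.0007, 0, 0, np.float64(2.27)]
```

Emit:
{"op": "drive_tool", "data": {"plan": [[0.0239, -0.0263, 0, 0, 0, 2.27, -1], [0.0228, -0.0272, 0, 0, 0, 2.27, -1], [0.0217, -0.0281, 0, 0, 0, 2.27, -1], [0.0206, -0.0289, 0, 0, 0, 2.27, -1], [0.0194, -0.0297, 0, 0, 0, 2.27, -1], [0.0183, -0.0304, 0, 0, 0, 2.27, -1], [0.017, -0.0311, 0, 0, 0, 2.27, -1], [0.0158, -0.0318, 0, 0, 0, 2.27, -1], [0.0145, -0.0324, 0, 0, 0, 2.27, -1], [0.0132, -0.033, 0, 0, 0, 2.27, -1]]}}

```text
t: 30.85
tcp_pos: [0.4966, -0.0629, 0.0865]
tool_rot: [0.998, 0.07, -0.002, -0.001]
force: [0.1, -0.4, -0.5]
finger_gap: 0.413
gripper_force: 25.2
```

Emit:
{"op": "drive_tool", "data": {"plan": [[0.0119, -0.0334, 0, 0, 0, 2.27, -1], [0.0106, -0.0339, 0, 0, 0, 2.27, -1], [0.0093, -0.0343, 0, 0, 0, 2.27, -1], [0.0078, -0.0346, 0, 0, 0, 2.27, -1], [0, 0, 0, 0, 0, 0, -1], [0, 0, 0, 0, 0, 0, -1]]}}

```text
t: 31.45
tcp_pos: [0.5249, 0.0751, 0.0867]
tool_rot: [1.0, -0.007, -0.002, 0.0]
force: [-0.3, -0.3, -0.0]
finger_gap: 0.411
gripper_force: 25.2
```

```bash
python3 -c "
from mv import *
go((.5262,.0743,-.003,-90.9,4))"
```

```text
t 31.45 p [0.5249 0.0751 0.0867] psi -90.8 tilt 0.2 gap 0.411 F [-0.3 -0.3 -0. ] q [ -4.  33. 102.  -0.  45.  87.]
[0.0004, 0.0002, 0.0224, 0, 0, np.float64(0.02)]
[0.0004, 0.0002, 0.0224, 0, 0, np.float64(0.02)]
[0.0004, 0.0002, 0.0224, 0, 0, np.float64(0.02)]
[0.0004, 0.0002, 0.0225, 0, 0, np.float64(0.02)]
```

Emit:
{"op": "drive_tool", "data": {"plan": [[0.0004, 0.0004, 0.03, 0, 0, 0, -1], [0.0004, 0.0004, 0.028, 0, 0, 0, -1], [0, 0, 0.02, 0, 0, 0, -1], [0, 0, 0.01, 0, 0, 0, -1], [0, 0, 0.003, 0, 0, 0, -1], [0, 0, 0, 0, 0, 0, -1], [0, 0, 0, 0, 0, 0, -1]]}}

```text
t: 32.15
tcp_pos: [0.5277, 0.0732, -0.0022]
tool_rot: [1.0, -0.009, 0.001, 0.0]
force: [0.4, 0.3, -0.2]
finger_gap: 0.414
gripper_force: 25.2
```

Emit:
{"op": "drive_tool", "data": {"plan": [[0, 0, 0.0015, 0, 0, 0, -1], [0, 0, 0.0015, 0, 0, 0, -1], [0, 0, 0.001, 0, 0, 0, -1], [0, 0, 0, 0, 0, 0, -1]]}}

```text
t: 32.55
tcp_pos: [0.5271, 0.0736, -0.0068]
tool_rot: [1.0, -0.008, 0.0, 0.0]
force: [-0.2, 0.6, -1.1]
finger_gap: 0.413
gripper_force: 25.2
```

Emit:
{"op": "drive_tool", "data": {"plan": [[0, 0, 0.0015, 0, 0, 0, -1], [0, 0, 0.001, 0, 0, 0, -1], [0, 0, 0.0005, 0, 0, 0, -1], [0, 0, 0, 0, 0, 0, -1]]}}

```text
t: 32.95
tcp_pos: [0.527, 0.0735, -0.01]
tool_rot: [1.0, -0.008, -0.0, -0.0]
force: [0.1, 0.8, -0.7]
finger_gap: 0.411
gripper_force: 25.2
```

Emit:
{"op": "drive_tool", "data": {"plan": [[0, 0, 0.001, 0, 0, 0, -1], [0, 0, 0.0005, 0, 0, 0, -1], [0, 0, 0, 0, 0, 0, -1]]}}

```text
t: 33.25
tcp_pos: [0.5271, 0.0735, -0.0101]
tool_rot: [1.0, -0.008, 0.0, 0.0]
force: [-1.4, -0.2, 10.9]
finger_gap: 0.41
gripper_force: 26.3
```

Emit:
{"op": "drive_tool", "data": {"plan": [[0, 0, -0.001, 0, 0, 0, 0.12], [0, 0, 0, 0, 0, 0, 0.12], [0, 0, 0, 0, 0, 0, 0.12], [0, 0, -0.01, 0, 0, 0, 0.12], [0, 0, -0.03, 0, 0, 0, 0.12], [0, 0, -0.05, 0, 0, 0, 0.12], [0, 0, -0.04, 0, 0, 0, 0.12], [-0.01, 0.04, 0, 0, 0, 0, 0.12], [-0.01, 0.04, 0, 0, 0, 0, 0.12], [-0.01, 0.04, 0, 0, 0, 0, 0.12]]}}

```text
t: 34.25
tcp_pos: [0.4949, -0.0469, 0.1208]
tool_rot: [1.0, -0.008, 0.001, 0.0]
force: [-0.2, -0.3, -0.5]
finger_gap: 0.563
gripper_force: 0.0
```

Emit:
{"op": "drive_tool", "data": {"plan": [[-0.01, 0.045, 0, 0, 0, 0, 0.12], [-0.01, 0.045, 0, 0, 0, 0, 0.12], [-0.01, 0.045, 0, 0, 0, 0, 0.12], [-0.01, 0.045, 0, 0, 0, 0, 0.12], [0, 0, 0, 0, 0, 0, 0.12], [0, 0, 0, 0, 0, 0, 0.12]]}}

```text
t: 34.85
tcp_pos: [0.4515, -0.2261, 0.1199]
tool_rot: [1.0, -0.01, 0.0, -0.0]
force: [0.3, 0.2, -0.3]
finger_gap: 0.564
gripper_force: 0.0
```

```bash
python3 -c "
from mv import *
from h import *
go(); S=snap('side','side11');T=snap('top','top11')
for n,s,b in(('side',S,(195,100,285,190)),('top',T,(105,165,240,240))):
  xx,yy=np.meshgrid(np.arange(b[0],b[2]),np.arange(b[1],b[3])); P=pts(s,np.c_[xx.ravel(),yy.ravel()])
  for k,c,r in(('hub',(.5305,.3445),.012),('nac',(.529,.2543),.018),('foot',(.5273,.164),.016),('blade',(.5262,.0743),.015)):
    q=P[(np.hypot(*(P[:,:2]-c).T)<r)]; print(n,k,len(q),np.percentile(q[:,2],[20,50,90]).round(3) if len(q) else '')
a=cv2.resize(cv2.imread('pics/side11.png')[100:190,195:285],(360,360),interpolation=2); b=cv2.resize(cv2.imread('pics/top11.png')[162:244,104:242],(430,256),interpolation=2)
o=np.zeros((360,790,3),np.uint8); o[:,:360]=a;o[:256,360:]=b; cv2.imwrite('pics/s11.png',o)"
```

```text
t 34.85 p [ 0.4515 -0.2261  0.1199] psi -91.1 tilt 0.02 gap 0.564 F [ 0.3  0.2 -0.3] q [-39.  29. 104.   0.  47.  52.]
side hub 0 
side nac 0 
side foot 0 
side blade 13 [0.023 0.024 0.026]
top hub 51 [0.06  0.062 0.066]
top nac 116 [0.054 0.057 0.06 ]
top foot 100 [0.043 0.051 0.071]
top blade 80 [0.024 0.026 0.03 ]
```

View pics/s11.png

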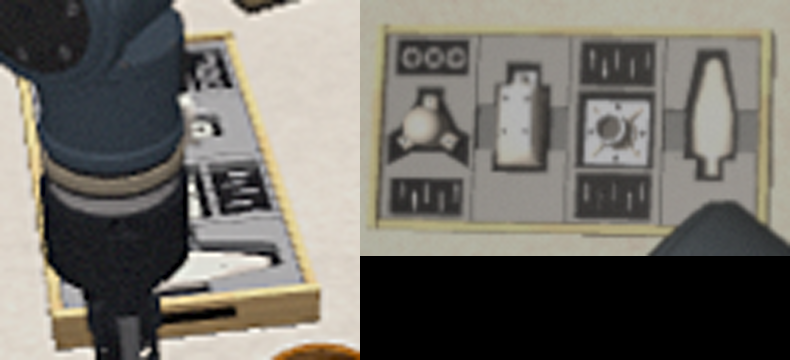

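The top crop shows all four parts inside their cut-outs: hub (425,125), nacelle (522,120), foot (612,130), blade (712,110). Top heights match seating (0.062, 0.057, about 0.07, 0.026 m).

```bash
python3 -c "
from station import manip
print(manip.sign_off())"
```

```text
the job is handed in; nothing more can be done
None
```

I put all four parts in their matching inserts, the right way round, and handed the job in at about 35 s. The last top picture and its heights show each lying on the bottom; the glue stick and tape roll were never touched, though I didn't re-measure them.

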